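# Charge the smoothing machine with wooden blanks and start it

### The job

Gather all the rough wooden blanks lying on the bench into the scoop tray, then tip the loaded scoop over the smoothing machine's hopper so that every blank ends up inside it, and set the empty scoop flat back in the middle of its rubber mat. Then take the scriber from its stand, push the recessed start button on the machine fully down with its tip and hold it down for about half a second, and stand the scriber back in its stand; leave the mallet, plane and glue bottle alone.

Things in the scene. Friction and masses are not known exactly. Their poses are not given: they have to be found in the camera images.
- blank_a: plain block 70 x 38 x 36 mm (x, y, z); rough wooden blank, long axis along its own x, flat flanks square to its own y, origin at the centre of its underside as it lies at the start, about 60 g, lies loose on the bench; may be absent
- blank_b: block 66 x 38 x 30 mm with a raised pad 36 x 38 mm in the middle of its top, 40 mm high in all; rough wooden blank, long axis along its own x, flat flanks square to its own y, origin at the centre of its underside as it lies at the start, about 60 g, lies loose on the bench; may be absent
- blank_c: block 72 x 38 x 26 mm with a raised pad 20 mm long at either end of its top, 38 mm high in all, so the middle 32 mm is a notch; rough wooden blank, long axis along its own x, flat flanks square to its own y, origin at the centre of its underside as it lies at the start, about 60 g, lies loose on the bench; may be absent
- blank_d: stubby block 62 x 36 x 40 mm with rounded edges; rough wooden blank, long axis along its own x, flat flanks square to its own y, origin at the centre of its underside as it lies at the start, about 60 g, lies loose on the bench; may be absent
- blank_e: block 72 mm long and 36 mm high; the middle 44 mm is 38 mm wide, the ends are necked to 26 mm; rough wooden blank, long axis along its own x, flat flanks square to its own y, origin at the centre of its underside as it lies at the start, about 60 g, lies loose on the bench; may be absent
- scoop: plywood scoop tray, 200 x 170 mm (x, y), 0.35 kg, starts on the mat; origin at the centre of its underside, z up. Floor 5 mm thick; side walls 6 mm and back wall (+x end) 14 mm thick rise 37 mm above the underside. The -x end is an open mouth without a lip, roughly towards the robot at the start. Blanks slide out once the floor slopes mouth-down by 40 degrees or more
- scoop_lip (a point): middle of the lower front edge of the scoop's mouth, 100 mm along -x from the scoop's origin; axes as the scoop
- scoop_grip (a point): middle of the top edge of the scoop's upright hand board, 93 mm along +x and 109 mm above the scoop's origin; axes as the scoop. The board, 14 mm thick along x, 70 mm wide along y, stands on the middle of the back wall (free above the 37 mm wall): pinch it from above, fingers either side along x, firmly (80 N or more). Tipping the mouth towards the robot makes the tool lean outwards
- mat: black rubber mat fixed on the bench, 240 x 210 x 3 mm, where the scoop belongs; origin at the centre of its underside, on the bench
- machine: bench-top vibratory smoothing machine, fixed, its place varies. Origin on the bench under the middle of its hopper, z up. The steel hopper is open on top: inside 170 x 190 mm (x, y) up to 90 mm above the bench, then the rim flares out to about 225 x 245 mm inside at 130 mm, the highest point. A grey control pod, 86 x 120 mm and 110 mm high, stands at its +x side, centred 168 mm from the origin
- hopper_floor (a point): middle of the hopper's inner floor, 30 mm above the bench; axes as the machine
- button (a joint): travel of the start button in m: 0 at rest, 0.006 fully down; springs back; about 1.5 N to start it and 5 N fully down, pressed straight down
- button_top (a point): middle of the button's top face (16 mm across; moves with the button), which lies 25 mm below the pod's top at the bottom of a 22 mm square upright well, at 168 mm along the machine's +x
- stand: fixed dark wooden block 60 x 60 x 85 mm; origin at the centre of its underside on the bench. An 18 mm square upright hole, 80 mm deep, in the middle of its top holds the scriber
- scriber: scriber, 150 mm long, 60 g, standing upright in the stand. Origin at its tip, z up along it: steel shaft 9 mm thick for the lower 75 mm, then a square wooden handle 26 x 26 mm and 75 mm long whose sides face its own x and y; a thin brass cap on top. The handle's lower shoulder rests on the stand's top, so the tip is then 10 mm above the bench
- scriber_tip (a point): the scriber's tip; axes as the scriber
- mallet: joiner's wooden mallet lying on the bench, head 75 x 120 x 65 mm, handle 200 mm; bystander, origin under the head
- plane: wooden hand plane 160 x 55 mm, about 90 mm high; bystander
- glue: white glue bottle, 60 mm across, 150 mm high; bystander
There are look-alikes about, which are no part of the job. Leave any turquoise look-alike of the blank_d alone.

How it is judged:
By the outcome, as a careful person would: the job done as asked, in the order asked, and still so for the second after the job is handed in, with the robot touching nothing.
Of blank_a, blank_b, blank_c, blank_d, blank_e only 3 to 5 are there at a start; the rules pass over those that are not, and their reading is None.
At some moment in a run one of blank_a, blank_b, blank_c, blank_d, blank_e may be knocked a few centimetres aside while the robot is not near it.
It also fails if it takes over 210 s, if anything falls off the work surface, if the arm or the gripper's body presses on something with over 40 N, if the wrist force passes 120 N, or if a joint passes its speed limit or range.

### The arm

A 6-joint arm with a two-finger parallel gripper is mounted at the origin on the work surface. World frame = base frame: x ahead of the robot, y to its left, z up, the work surface at z = 0. Lengths are in m, angles in rad, forces in N, time in s.
With the tool pointing down it reaches from about 0.375 to 0.9 m from the base axis. Payload 3.1 kg.
Tool frame: the origin (TCP) lies where the fingers leave the gripper's body, on its centre line; the fingertips stand 73 mm ahead of it and the grasp point (between the pads) lies 54 mm ahead of it; z points along the fingers, y is the line along which they close (so a half turn about z gives the same grasp; the last joint's range is limited). The gripper opens to 85 mm and grips with 20 to 120 N. Pads are 22 mm wide; open, the fingers measure 114 mm over their backs; the gripper's body (76 mm by 85 mm) begins 54 mm behind the grasp point. The pads swing forward as they close: fully open they stand 13 mm farther back than shut.
Start: joints at [1.014, 0.527, 1.433, -0, 1.181, -0.178], TCP at [0.231, 0.581, 0.304] pointing down, gripper open.
Joint ranges: [-3.08, 3.08], [-0.75, 2.2], [0.22, 2.44], [-1.43, 4.57], [0, 2.65], [-2.85, 2.85]. Speed limits (rad/s): [2.79, 2.79, 3.14, 3.14, 3.14, 3.14].

### API

Orientations are given as a unit quaternion [x, y, z, w].
In Python, from station import manip gives the robot as it stands.
- The arm moves only by the shell command python3 -m crank 'ROWS' [FORCE]. ROWS is JSON, a list of rows, each an object with "dp": the shift along the tool's x, y, z normalised to -1 to 1, where 1 is 50 cm, a list of three; "delta_rot": the turn, a rotation vector about the tool's x, y, z normalised to -1 to 1, where 1 is 2 pi rad, a list of three; "fingers": the opening, from -1 (shut) to 1 (fully open). A call has 1 to 12 rows; each row shifts and turns the commanded pose from where the row before left it, along the tool's axes as they then stand; what a row does not reach is not made up. A row lasts 1/12 s, in which the tool goes at most 41.7 mm and 7.16 degrees, less where a joint would pass 70% of its speed; a pose out of reach is approached as far as the arm can. A call with a number of a shift or a turn outside -1 to 1 is refused whole. A call with a gripper value outside its range is refused whole. The fingers move at their own pace and stop on an object; FORCE is the grip in N (left out, the last holds). Time passes only in rows, so rows that do not move let the fingers close. It gives the time, the measured TCP pose, the force, the opening and the grip force at its end, in the units of the state.
- manip.sense(): the state, without advancing time (a new reading comes with each control period).
- manip.snapshot(name): name is "side" or "top"; returns (picture, depth): 420x560x3 uint8, red, green, blue; 420x560 float32, m along the optical axis (not along the pixel's ray), 0 where there is no reading.
- manip.camera_model(name): a dict with "fx", "fy", "cx", "cy" (pixels), "origin" and "attitude" of the camera in the world. Camera axes: x right, y up, looking along -z (the intrinsics and any distortion apply to the point x, -y, -z); pixel columns grow to the right and rows downward; lengths in m; the calibration is good to about 2 mm. A picture is of the moment at which its call begins. camera_model takes no time and is no camera call.
- manip.sign_off(): hands the job in; it is judged then, once.
The state is a dict: "t": time; "q": joint angles; "qd": joint speeds; "tau": joint torques, N m; "tcp_pos": TCP position; "tool_rot": TCP orientation; "force": force on the tool from outside, world axes, zero at the start; "ft_torque": the same for the moment, N m; "finger_gap": opening from 0.0 (shut) to 1.0 (fully open); "gripper_force": force on a finger pad.
Only numpy, scipy, OpenCV 4.12 (cv2) and the standard library are available. Lean on these libraries where they do the work, as an engineer would, in place of code of your own. Each camera call takes 0.05 s, during which the arm holds its last target. There are 200 camera calls.

## Working session

There is one attempt and no reset: what is moved stays moved. The work goes in short steps, Python scripts to look and compute and a shell command to move; the robot and the scene stay as the last step left them, time stands still between calls to the robot, and variables do not carry over. Pictures are saved under pics/ and viewed, at most 14 in all, crops included, and the job is handed in when it is done.

```bash
ls; mkdir -p pics; python3 - <<'E'
from station import manip
import cv2,numpy as np
for n in("side","top"):
    im,d=manip.snapshot(n); cv2.imwrite(f"pics/{n}0.png",im[:,:,::-1]); np.save(f"pics/{n}0.npy",d); print(manip.camera_model(n))
print(manip.sense())
E
```

```text
pics
{'fx': 418.18550524441525, 'fy': 418.18550524441525, 'cx': 288.4506244463458, 'cy': 211.8428561459536, 'origin': array([0.97122139, 0.75382141, 0.7000714 ]), 'attitude': array([0.11848336, 0.44839375, 0.86077566, 0.20969027])}
{'fx': 383.96432201434953, 'fy': 383.96432201434953, 'cx': 280.5093309491565, 'cy': 204.68027853880068, 'origin': array([ 0.4686987 , -0.01411805,  0.97462038]), 'attitude': array([-0.04304031,  0.01832442,  0.70769694, -0.7049658 ])}
{'t': 0.1, 'q': array([ 1.01448639e+00,  5.28405939e-01,  1.43378532e+00,  2.72106575e-05,
        1.18142309e+00, -1.78503484e-01]), 'qd': array([-0.00080639, -0.00114295, -0.00124576, -0.00039832,  0.00037298,
        0.00130328]), 'tau': array([ 2.90632997e-04, -4.43303919e+01, -1.78585660e+01, -2.43579852e-04,
        3.90872636e-03,  7.53085061e-06]), 'tcp_pos': array([0.23024648, 0.58049343, 0.30300768]), 'tool_rot': array([ 1.87786734e-01,  9.82209306e-01, -9.38866451e-04, -3.74834914e-04]), 'force': array([-0.04074419,  0.30669659, -0.25337588]), 'ft_torque': array([0.02604394, 0.00880317, 0.00557266]), 'gripper_force': 0.0, 'finger_gap': 0.9981780281280788}
```

View pics/top0.png

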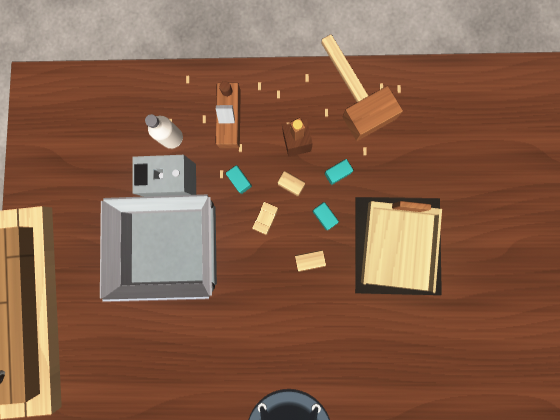

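View pics/side0.png

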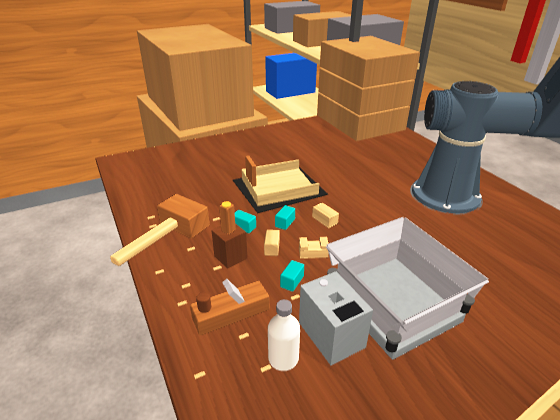

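The top view shows three wooden blanks, at (292,183), (265,218) and (310,261). The turquoise look-alikes are at (238,180), (339,171) and (326,216). The scoop is on its mat at (402,245) with the hand board at (415,207). The hopper is at (157,248), the pod at (160,175), the stand at (297,135), and the small chips are litter.

Candidates for blanks are the three wooden ones (chosen by description); the three turquoise ones are look-alikes, and the mallet head (374,112) and plane (227,113) are bystanders. I'll measure next and check in one close crop.

```bash
cat > h.py <<'E'
from station import manip
import cv2,numpy as np
from scipy.spatial.transform import Rotation as R
def pts(n,d):
    c=manip.camera_model(n); v,u=np.mgrid[:420,:560]
    P=np.dstack([(u-c["cx"])/c["fx"]*d,-(v-c["cy"])/c["fy"]*d,-d])
    return P@R.from_quat(c["attitude"]).as_matrix().T+c["origin"]
def look(n,tag=None):
    im,d=manip.snapshot(n)
    if tag: cv2.imwrite(f"pics/{tag}.png",im[:,:,::-1])
    return im,pts(n,d),d
def rects(m,P,amin=60):
    "world rects (centre, size, angle of long axis deg) of mask components"
    k,l,s,_=cv2.connectedComponentsWithStats(m.astype(np.uint8)); o=[]
    for i in range(1,k):
        if s[i,4]<amin: continue
        q=P[l==i]; zt=np.median(q[:,2])
        (c,(w,h),a)=cv2.minAreaRect((q[:,:2]*1000).astype(np.float32))
        if w<h: w,h,a=h,w,a+90
        o.append((s[i,:2]+s[i,2:4]//2,np.round(c),np.round([w,h]),round(a%180,1),np.round([zt*1e3,q[:,2].max()*1e3])))
    return o
def blanks(im,P,zlo=.017,zhi=.06):
    hsv=cv2.cvtColor(im,cv2.COLOR_RGB2HSV)
    return (hsv[...,0]>12)&(hsv[...,0]<30)&(hsv[...,2]>150)&(P[...,2]>zlo)&(P[...,2]<zhi)
E
python3 - <<'E'
from h import *
im=cv2.imread("pics/top0.png")[:,:,::-1].copy(); d=np.load("pics/top0.npy"); P=pts("top",d)
ok=d>0
for r in rects(blanks(im,P)&ok,P): print("wood",*r)
hsv=cv2.cvtColor(im,cv2.COLOR_RGB2HSV)
for r in rects((hsv[...,0]>75)&(hsv[...,0]<100)&(hsv[...,1]>120)&(P[...,2]>.02)&ok,P): print("turq",*r)
for r in rects((P[...,2]>.07)&(P[...,2]<.3)&ok,P,30): print("high",*r)
for r in rects((hsv[...,2]<50)&(P[...,2]<.01)&ok,P,200): print("dark",*r)
for p in [(157,248),(150,100),(20,300),(297,250)]: print(p,P[p[1],p[0]])
a=cv2.resize(im[150:290,210:350,::-1],None,fx=3.5,fy=3.5,interpolation=cv2.INTER_CUBIC)
s=cv2.resize(cv2.imread("pics/side0.png")[180:320,220:360],None,fx=3.5,fy=3.5,interpolation=cv2.INTER_CUBIC)
cv2.imwrite("pics/crop.png",cv2.resize(np.hstack([a,s]),(800,400)))
E
```

```text
wood [344  68] [ 896. -142.] [188.  31.] 29.2 [42. 49.]
wood [171 141] [709. 297.] [46. 12.] 108.2 [39. 59.]
wood [291 183] [605.  -7.] [61. 35.] 59.8 [39. 45.]
wood [387 242] [ 473. -200.] [209.  94.] 146.1 [39. 52.]
wood [265 218] [519.  58.] [72. 38.] 156.3 [35. 42.]
wood [ 35 311] [299. 622.] [501.  68.] 5.7 [40. 47.]
wood [  9 218] [520. 700.] [45. 44.] 95.5 [40. 45.]
wood [427 250] [ 444. -355.] [196.  67.] 12.4 [39. 52.]
wood [310 261] [415. -52.] [69. 37.] 101.3 [36. 40.]
wood [ 12 411] [ 60. 662.] [64. 34.] 96.3 [41. 48.]
turq [339 171] [ 634. -126.] [62. 34.] 119.6 [39. 44.]
turq [238 179] [617. 125.] [61. 34.] 35.5 [39. 45.]
turq [326 216] [523. -91.] [60. 35.] 35.7 [39. 45.]
high [225  87] [835. 152.] [26. 26.] 116.4 [79. 83.]
high [224 110] [779. 152.] [40. 20.] 89.0 [81. 89.]
high [160 128] [729. 299.] [59. 49.] 144.3 [106. 153.]
high [297 134] [714. -22.] [61. 60.] 13.1 [ 85. 165.]
high [160 175] [618. 299.] [123.  87.] 91.7 [110. 117.]
high [156 247] [450. 295.] [251. 230.] 91.7 [114. 134.]
high [413 206] [ 542. -283.] [70. 15.] 83.3 [110. 116.]
high [ 16 315] [300. 601.] [402. 138.] 3.8 [ 91. 263.]
high [289 418] [66.  1.] [52.  6.] 90.6 [75. 82.]
dark [377 218] [ 519. -223.] [106. 102.] 89.2 [3. 9.]
dark [381 279] [ 367. -228.] [124.  69.] 87.7 [3. 9.]
(157, 248) [0.44501164 0.32548487 0.02848687]
(150, 100) [0.83297413 0.36417361 0.00084252]
(20, 300) [0.32686522 0.6230313  0.08837925]
(297, 250) [ 0.43864106 -0.02144499 -0.00428645]
```

View pics/crop.png

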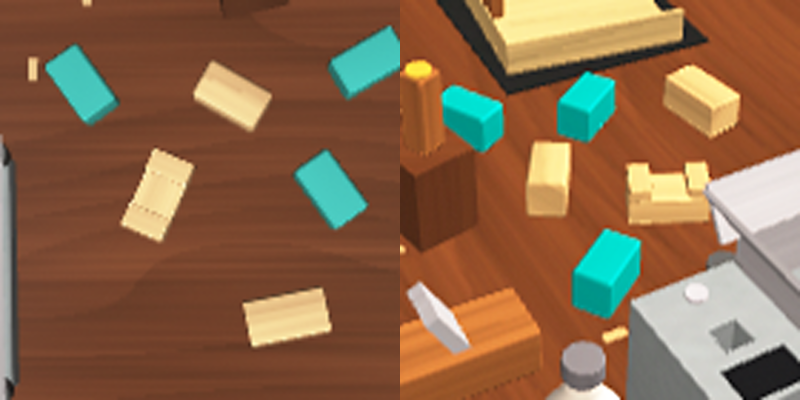

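```bash
cat >> h.py <<'E'
def cur():
    s=manip.sense(); return np.array(s["tcp_pos"]),R.from_quat(s["tool_rot"])
def down(psi):
    a=np.radians(psi); y=np.array([np.cos(a),np.sin(a),0]); x=np.array([-np.sin(a),np.cos(a),0])
    return R.from_matrix(np.column_stack([x,y,[0,0,-1]]))
def plan(x,y,z,rot,p=None,r=None):
    "turn first, then shift, in crank units; row counts"
    p0,r0=cur(); p=p0 if p is None else np.array(p)/1e3; r=r or r0
    if not isinstance(rot,R): rot=down(rot)
    v=(r.inv()*rot).as_rotvec()/(2*np.pi); d=rot.inv().apply(np.array([x,y,z])/1e3-p)/.5
    nr=int(np.ceil(np.linalg.norm(v)/.019)); n=int(np.ceil(np.linalg.norm(d)/.08))
    f=lambda a:np.round(a,4).tolist()
    print("turn",f(v),nr,f(v/max(nr,1)),"| shift",f(d),n,f(d/max(n,1)))
E
python3 -m crank '[{"dp":[0,0,-0.06],"delta_rot":[0,0,0],"fingers":1},{"dp":[-0.0615,-0.0505,0],"delta_rot":[0,0,0],"fingers":1},{"dp":[-0.0615,-0.0505,0],"delta_rot":[0,0,0],"fingers":1},{"dp":[-0.0615,-0.0505,0],"delta_rot":[0,0,0],"fingers":1},{"dp":[-0.0615,-0.0505,0],"delta_rot":[0,0,0],"fingers":1},{"dp":[-0.0615,-0.0505,0],"delta_rot":[0,0,0],"fingers":1},{"dp":[-0.0615,-0.0505,0],"delta_rot":[0,0,0],"fingers":1},{"dp":[-0.0615,-0.0505,0],"delta_rot":[0,0,0],"fingers":1}]'
python3 -m crank '[{"dp":[-0.0615,-0.0505,0],"delta_rot":[0,0,0],"fingers":1},{"dp":[-0.0615,-0.0505,0],"delta_rot":[0,0,0],"fingers":1},{"dp":[-0.0615,-0.0505,0],"delta_rot":[0,0,0],"fingers":1},{"dp":[-0.0615,-0.0505,0],"delta_rot":[0,0,0],"fingers":1},{"dp":[-0.0615,-0.0505,0],"delta_rot":[0,0,0],"fingers":1},{"dp":[-0.0615,-0.0505,0],"delta_rot":[0,0,0],"fingers":1},{"dp":[-0.0615,-0.0505,0],"delta_rot":[0,0,0],"fingers":1},{"dp":[-0.0615,-0.0505,0],"delta_rot":[0,0,0],"fingers":1},{"dp":[0,0,0],"delta_rot":[0,0,0],"fingers":1},{"dp":[0,0,0],"delta_rot":[0,0,0],"fingers":1}]'
python3 - <<'E'
from h import *
im,P,d=look("side")
for r in rects(blanks(im,P,.012)&(d>0),P): print("wood",*r)
plan(519,58,150,66.3); plan(519,58,78,66.3)
E
```

```text
t: 0.77
tcp_pos: [0.3656, 0.3354, 0.3337]
tool_rot: [0.188, 0.982, -0.0, -0.0]
force: [1.0, 0.0, -0.6]
finger_gap: 1.0
gripper_force: 0.0
t: 1.6
tcp_pos: [0.5203, 0.0568, 0.3334]
tool_rot: [0.19, 0.982, 0.0, -0.0]
force: [-0.7, 0.3, -0.9]
finger_gap: 1.003
gripper_force: 0.0
wood [267  46] [ -252. -1841.] [216.  47.] 178.9 [34. 60.]
wood [71 67] [  907. -1845.] [715.  53.] 179.7 [36. 60.]
wood [214  99] [  386. -1040.] [379.  32.] 2.5 [36. 60.]
wood [382 127] [-103. -449.] [253.  17.] 0.3 [37. 60.]
wood [277 167] [ 418. -352.] [154.  15.] 174.3 [28. 43.]
wood [280 185] [ 451. -271.] [201. 172.] 173.3 [30. 47.]
wood [325 214] [417. -51.] [72. 42.] 98.7 [34. 39.]
wood [144 241] [ 894. -143.] [197.  34.] 28.7 [41. 47.]
wood [272 241] [607.  -5.] [64. 35.] 58.9 [38. 44.]
wood [314 246] [520.  59.] [72. 41.] 155.0 [27. 41.]
wood [230 302] [782. 154.] [156.  55.] 179.7 [45. 53.]
wood [284 354] [741. 320.] [59. 27.] 154.0 [37. 60.]
wood [538 400] [397. 609.] [128.  20.] 6.0 [40. 43.]
turn [-0.0, -0.0003, 0.0054] 1 [-0.0, -0.0003, 0.0054] | shift [0.0002, -0.0005, 0.3666] 5 [0.0, -0.0001, 0.0733]
turn [-0.0, -0.0003, 0.0054] 1 [-0.0, -0.0003, 0.0054] | shift [0.0002, -0.0005, 0.5106] 7 [0.0, -0.0001, 0.0729]
```

```bash

python3 -m crank '[{"dp":[0,0,0.074],"delta_rot":[0,0,0.0054],"fingers":1},{"dp":[0,0,0.074],"delta_rot":[0,0,0],"fingers":1},{"dp":[0,0,0.074],"delta_rot":[0,0,0],"fingers":1},{"dp":[0,0,0.074],"delta_rot":[0,0,0],"fingers":1},{"dp":[0,0,0.074],"delta_rot":[0,0,0],"fingers":1},{"dp":[0,0,0.074],"delta_rot":[0,0,0],"fingers":1},{"dp":[0,0,0.04],"delta_rot":[0,0,0],"fingers":1},{"dp":[0,0,0.034],"delta_rot":[0,0,0],"fingers":1},{"dp":[0,0,0],"delta_rot":[0,0,0],"fingers":1}]'
python3 -m crank '[{"dp":[0,0,0],"delta_rot":[0,0,0],"fingers":-1},{"dp":[0,0,0],"delta_rot":[0,0,0],"fingers":-1},{"dp":[0,0,0],"delta_rot":[0,0,0],"fingers":-1},{"dp":[0,0,0],"delta_rot":[0,0,0],"fingers":-1},{"dp":[0,0,0],"delta_rot":[0,0,0],"fingers":-1},{"dp":[0,0,0],"delta_rot":[0,0,0],"fingers":-1},{"dp":[0,0,0],"delta_rot":[0,0,0],"fingers":-1},{"dp":[0,0,0],"delta_rot":[0,0,0],"fingers":-1}]' 40
python3 -m crank '[{"dp":[0,0,-0.08],"delta_rot":[0,0,0],"fingers":-1},{"dp":[0,0,-0.08],"delta_rot":[0,0,0],"fingers":-1},{"dp":[0,0,-0.08],"delta_rot":[0,0,0],"fingers":-1},{"dp":[0,0,-0.08],"delta_rot":[0,0,0],"fingers":-1},{"dp":[0,0,0],"delta_rot":[0,0,0],"fingers":-1}]'
python3 -c '
from h import *
plan(473.6,-239.5,235,83.3)'
```

```text
t: 2.4
tcp_pos: [0.5166, 0.0607, 0.0719]
tool_rot: [0.203, 0.979, -0.0, -0.004]
force: [-0.3, 0.0, 0.6]
finger_gap: 0.999
gripper_force: 0.0
t: 3.07
tcp_pos: [0.5203, 0.0589, 0.0765]
tool_rot: [0.204, 0.979, 0.0, 0.001]
force: [-0.9, 1.4, 7.5]
finger_gap: 0.438
gripper_force: 42.0
t: 3.48
tcp_pos: [0.5233, 0.0585, 0.2426]
tool_rot: [0.204, 0.979, 0.001, 0.008]
force: [0.8, 0.2, -0.7]
finger_gap: 0.435
gripper_force: 41.2
turn [0.0004, 0.0025, -0.0469] 3 [0.0001, 0.0008, -0.0156] | shift [0.0291, -0.6035, 0.0152] 8 [0.0036, -0.0754, 0.0019]
```

```bash

python3 -m crank '[{"dp":[0,0,0],"delta_rot":[0,0,-0.0156],"fingers":-1},{"dp":[0,0,0],"delta_rot":[0,0,-0.0156],"fingers":-1},{"dp":[0,0,0],"delta_rot":[0,0,-0.0156],"fingers":-1},{"dp":[0.0036,-0.0754,0],"delta_rot":[0,0,0],"fingers":-1},{"dp":[0.0036,-0.0754,0],"delta_rot":[0,0,0],"fingers":-1},{"dp":[0.0036,-0.0754,0],"delta_rot":[0,0,0],"fingers":-1},{"dp":[0.0036,-0.0754,0],"delta_rot":[0,0,0],"fingers":-1},{"dp":[0.0036,-0.0754,0],"delta_rot":[0,0,0],"fingers":-1},{"dp":[0.0036,-0.0754,0],"delta_rot":[0,0,0],"fingers":-1},{"dp":[0.0036,-0.0754,0],"delta_rot":[0,0,0],"fingers":-1},{"dp":[0.0036,-0.0754,0],"delta_rot":[0,0,0],"fingers":-1},{"dp":[0,0,0],"delta_rot":[0,0,0],"fingers":-1}]'
python3 -c '
from h import *
plan(473.6,-239.5,90,83.3)'
```

```text
t: 4.48
tcp_pos: [0.4698, -0.2463, 0.2354]
tool_rot: [0.062, 0.998, -0.003, 0.002]
force: [0.8, -0.0, -0.7]
finger_gap: 0.438
gripper_force: 41.1
turn [-0.0009, 0.0007, -0.0011] 1 [-0.0009, 0.0007, -0.0011] | shift [-0.006, 0.0143, 0.2909] 4 [-0.0015, 0.0036, 0.0727]
```

```bash

python3 -m crank '[{"dp":[0,0.005,0.06],"delta_rot":[0,0,0],"fingers":-1},{"dp":[0,0.005,0.06],"delta_rot":[0,0,0],"fingers":-1},{"dp":[0,0,0.06],"delta_rot":[0,0,0],"fingers":-1},{"dp":[0,0,0.05],"delta_rot":[0,0,0],"fingers":-1},{"dp":[0,0,0.03],"delta_rot":[0,0,0],"fingers":-1},{"dp":[0,0,0.026],"delta_rot":[0,0,0],"fingers":-1},{"dp":[0,0,0],"delta_rot":[0,0,0],"fingers":-1},{"dp":[0,0,0],"delta_rot":[0,0,0],"fingers":-1},{"dp":[0,0,0],"delta_rot":[0,0,0],"fingers":-1}]'
python3 -m crank '[{"dp":[0,0,0],"delta_rot":[0,0,0],"fingers":0.2},{"dp":[0,0,0],"delta_rot":[0,0,0],"fingers":0.2},{"dp":[0,0,0],"delta_rot":[0,0,0],"fingers":0.2},{"dp":[0,0,-0.06],"delta_rot":[0,0,0],"fingers":0.2},{"dp":[0,0,-0.08],"delta_rot":[0,0,0],"fingers":0.2},{"dp":[0,0,-0.08],"delta_rot":[0,0,0],"fingers":0.2},{"dp":[0,0,-0.08],"delta_rot":[0,0,0],"fingers":1},{"dp":[0,0,0],"delta_rot":[0,0,0],"fingers":1},{"dp":[0,0,0],"delta_rot":[0,0,0],"fingers":1}]'
python3 - <<'E'
from h import *
im,P,d=look("side","s1")
for r in rects(blanks(im,P,.012)&(d>0),P): 
  if r[0][1]>150: print("wood",*r)
plan(605.5,-6,235,-30.5); plan(605.5,-6,235,149.5)
E
```

```text
t: 5.23
tcp_pos: [0.4707, -0.2341, 0.0926]
tool_rot: [0.059, 0.998, -0.0, 0.0]
force: [-0.0, 0.3, -0.0]
finger_gap: 0.435
gripper_force: 41.1
t: 5.98
tcp_pos: [0.4714, -0.2348, 0.2451]
tool_rot: [0.059, 0.998, -0.002, 0.003]
force: [-0.6, -0.1, -0.5]
finger_gap: 0.986
gripper_force: 0.0
wood [278 167] [ 416. -348.] [155.  15.] 175.2 [28. 43.]
wood [281 186] [ 497. -228.] [262. 135.] 132.9 [33. 59.]
wood [325 214] [418. -52.] [77. 41.] 101.8 [34. 40.]
wood [144 241] [ 894. -143.] [195.  34.] 28.6 [41. 46.]
wood [272 241] [606.  -6.] [65. 35.] 59.8 [39. 44.]
wood [230 301] [782. 154.] [156.  54.] 179.6 [45. 52.]
wood [284 354] [741. 320.] [58. 26.] 153.3 [37. 60.]
wood [538 400] [397. 609.] [129.  19.] 5.7 [40. 44.]
turn [0.0002, 0.0004, 0.316] 17 [0.0, 0.0, 0.0186] | shift [0.5301, 0.0013, 0.0164] 7 [0.0757, 0.0002, 0.0023]
turn [-0.0004, 0.0002, -0.184] 10 [-0.0, 0.0, -0.0184] | shift [-0.5301, -0.0013, 0.0164] 7 [-0.0757, -0.0002, 0.0023]
```

View pics/s1.png

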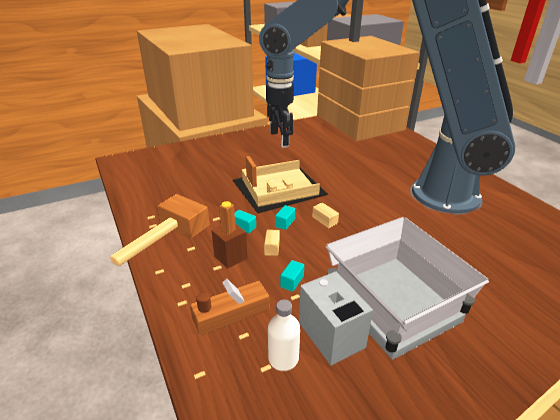

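```bash

python3 -m crank '[{"dp":[0,0,0],"delta_rot":[0,0,0.0186],"fingers":1},{"dp":[0,0,0],"delta_rot":[0,0,0.0186],"fingers":1},{"dp":[0,0,0],"delta_rot":[0,0,0.0186],"fingers":1},{"dp":[0,0,0],"delta_rot":[0,0,0.0186],"fingers":1},{"dp":[0,0,0],"delta_rot":[0,0,0.0186],"fingers":1},{"dp":[0,0,0],"delta_rot":[0,0,0.0186],"fingers":1},{"dp":[0,0,0],"delta_rot":[0,0,0.0186],"fingers":1},{"dp":[0,0,0],"delta_rot":[0,0,0.0186],"fingers":1},{"dp":[0,0,0],"delta_rot":[0,0,0.0186],"fingers":1},{"dp":[0,0,0],"delta_rot":[0,0,0.0186],"fingers":1},{"dp":[0,0,0],"delta_rot":[0,0,0.0186],"fingers":1},{"dp":[0,0,0],"delta_rot":[0,0,0.0186],"fingers":1}]'
python3 -m crank '[{"dp":[0,0,0],"delta_rot":[0,0,0.0186],"fingers":1},{"dp":[0,0,0],"delta_rot":[0,0,0.0186],"fingers":1},{"dp":[0,0,0],"delta_rot":[0,0,0.0186],"fingers":1},{"dp":[0,0,0],"delta_rot":[0,0,0.0186],"fingers":1},{"dp":[0,0,0],"delta_rot":[0,0,0.0186],"fingers":1},{"dp":[0.0757,0,0],"delta_rot":[0,0,0],"fingers":1},{"dp":[0.0757,0,0],"delta_rot":[0,0,0],"fingers":1},{"dp":[0.0757,0,0],"delta_rot":[0,0,0],"fingers":1},{"dp":[0.0757,0,0],"delta_rot":[0,0,0],"fingers":1},{"dp":[0.0757,0,0],"delta_rot":[0,0,0],"fingers":1},{"dp":[0.0757,0,0],"delta_rot":[0,0,0],"fingers":1},{"dp":[0.0757,0,0],"delta_rot":[0,0,0],"fingers":1}]'
python3 -m crank '[{"dp":[0,0,0],"delta_rot":[0,0,0],"fingers":1},{"dp":[0,0,0],"delta_rot":[0,0,0],"fingers":1},{"dp":[0,0,0],"delta_rot":[0,0,0],"fingers":1}]'
python3 - <<'E'
from h import *
im,P,d=look("side")
for r in rects(blanks(im,P,.012)&(d>0),P): 
  if r[0][1]>205: print("wood",*r)
plan(605.5,-6,78,-30.5)
E
```

```text
t: 7.03
tcp_pos: [0.4694, -0.2333, 0.2398]
tool_rot: [0.691, 0.723, -0.0, -0.002]
force: [-1.3, -0.2, -0.8]
finger_gap: 1.003
gripper_force: 0.0
t: 8.03
tcp_pos: [0.6046, -0.004, 0.2395]
tool_rot: [0.869, 0.496, -0.002, -0.002]
force: [0.1, -0.8, -0.5]
finger_gap: 0.999
gripper_force: 0.0
t: 8.28
tcp_pos: [0.6039, -0.0058, 0.24]
tool_rot: [0.868, 0.496, -0.002, -0.001]
force: [0.6, 0.1, 0.5]
finger_gap: 1.003
gripper_force: 0.0
wood [325 214] [415. -52.] [72. 42.] 99.3 [34. 39.]
wood [204 219] [ 735. -165.] [36.  6.] 27.2 [30. 59.]
wood [144 241] [ 894. -142.] [194.  32.] 29.0 [42. 46.]
wood [272 241] [607.  -5.] [63. 35.] 59.4 [39. 43.]
wood [230 302] [781. 155.] [156.  55.] 179.9 [45. 51.]
wood [284 354] [741. 320.] [58. 26.] 153.1 [37. 60.]
wood [538 400] [396. 609.] [133.  19.] 5.6 [40. 44.]
turn [-0.0005, 0.0003, -0.0003] 1 [-0.0005, 0.0003, -0.0003] | shift [0.0026, 0.0022, 0.3248] 5 [0.0005, 0.0004, 0.065]
```

```bash

python3 -m crank '[{"dp":[0.0026,0.0022,0.065],"delta_rot":[0,0,0],"fingers":1},{"dp":[0,0,0.065],"delta_rot":[0,0,0],"fingers":1},{"dp":[0,0,0.065],"delta_rot":[0,0,0],"fingers":1},{"dp":[0,0,0.055],"delta_rot":[0,0,0],"fingers":1},{"dp":[0,0,0.04],"delta_rot":[0,0,0],"fingers":1},{"dp":[0,0,0.034],"delta_rot":[0,0,0],"fingers":1},{"dp":[0,0,0],"delta_rot":[0,0,0],"fingers":1},{"dp":[0,0,0],"delta_rot":[0,0,0],"fingers":1}]'
python3 -m crank '[{"dp":[0,0,0],"delta_rot":[0,0,0],"fingers":-1},{"dp":[0,0,0],"delta_rot":[0,0,0],"fingers":-1},{"dp":[0,0,0],"delta_rot":[0,0,0],"fingers":-1},{"dp":[0,0,0],"delta_rot":[0,0,0],"fingers":-1},{"dp":[0,0,0],"delta_rot":[0,0,0],"fingers":-1},{"dp":[0,0,0],"delta_rot":[0,0,0],"fingers":-1},{"dp":[0,0,0],"delta_rot":[0,0,0],"fingers":-1},{"dp":[0,0,0],"delta_rot":[0,0,0],"fingers":-1}]' 40
python3 -m crank '[{"dp":[0,0,-0.08],"delta_rot":[0,0,0],"fingers":-1},{"dp":[0,0,-0.08],"delta_rot":[0,0,0],"fingers":-1},{"dp":[0,0,-0.08],"delta_rot":[0,0,0],"fingers":-1},{"dp":[0,0,-0.08],"delta_rot":[0,0,0],"fingers":-1},{"dp":[0,0,0],"delta_rot":[0,0,0],"fingers":-1},{"dp":[0,0,0],"delta_rot":[0,0,0],"fingers":-1}]'
python3 -c '
from h import *
plan(465.4,-309.1,235,-96.7)'
```

```text
t: 9.0
tcp_pos: [0.6056, -0.0068, 0.079]
tool_rot: [0.869, 0.495, -0.001, -0.001]
force: [0.8, 0.8, 0.4]
finger_gap: 1.0
gripper_force: 0.0
t: 9.67
tcp_pos: [0.6074, -0.0055, 0.0812]
tool_rot: [0.868, 0.496, 0.001, 0.001]
force: [-0.3, -0.3, 6.3]
finger_gap: 0.418
gripper_force: 41.4
t: 10.17
tcp_pos: [0.6081, -0.0055, 0.2431]
tool_rot: [0.868, 0.496, 0.003, 0.002]
force: [-0.6, -0.2, -1.0]
finger_gap: 0.416
gripper_force: 40.8
turn [0.0007, -0.0009, 0.1837] 10 [0.0001, -0.0001, 0.0184] | shift [-0.2125, 0.6364, 0.0161] 9 [-0.0236, 0.0707, 0.0018]
```

```bash

python3 -m crank '[{"dp":[0,0,0],"delta_rot":[0,0,0.0184],"fingers":-1},{"dp":[0,0,0],"delta_rot":[0,0,0.0184],"fingers":-1},{"dp":[0,0,0],"delta_rot":[0,0,0.0184],"fingers":-1},{"dp":[0,0,0],"delta_rot":[0,0,0.0184],"fingers":-1},{"dp":[0,0,0],"delta_rot":[0,0,0.0184],"fingers":-1},{"dp":[0,0,0],"delta_rot":[0,0,0.0184],"fingers":-1},{"dp":[0,0,0],"delta_rot":[0,0,0.0184],"fingers":-1},{"dp":[0,0,0],"delta_rot":[0,0,0.0184],"fingers":-1},{"dp":[0,0,0],"delta_rot":[0,0,0.0184],"fingers":-1},{"dp":[0,0,0],"delta_rot":[0,0,0.0184],"fingers":-1}]'
python3 -m crank '[{"dp":[-0.0236,0.0707,0],"delta_rot":[0,0,0],"fingers":-1},{"dp":[-0.0236,0.0707,0],"delta_rot":[0,0,0],"fingers":-1},{"dp":[-0.0236,0.0707,0],"delta_rot":[0,0,0],"fingers":-1},{"dp":[-0.0236,0.0707,0],"delta_rot":[0,0,0],"fingers":-1},{"dp":[-0.0236,0.0707,0],"delta_rot":[0,0,0],"fingers":-1},{"dp":[-0.0236,0.0707,0],"delta_rot":[0,0,0],"fingers":-1},{"dp":[-0.0236,0.0707,0],"delta_rot":[0,0,0],"fingers":-1},{"dp":[-0.0236,0.0707,0],"delta_rot":[0,0,0],"fingers":-1},{"dp":[-0.0236,0.0707,0],"delta_rot":[0,0,0],"fingers":-1},{"dp":[0,0,0],"delta_rot":[0,0,0],"fingers":-1},{"dp":[0,0,0],"delta_rot":[0,0,0],"fingers":-1},{"dp":[0,0,0],"delta_rot":[0,0,0],"fingers":-1}]'
python3 -c '
from h import *
plan(465.4,-309.1,92,-96.7)'
```

```text
t: 11.0
tcp_pos: [0.6054, -0.0051, 0.2375]
tool_rot: [0.998, -0.062, -0.002, -0.0]
force: [-1.2, -0.3, -0.5]
finger_gap: 0.414
gripper_force: 40.7
t: 12.0
tcp_pos: [0.4628, -0.3078, 0.2384]
tool_rot: [0.998, -0.06, -0.001, -0.002]
force: [0.4, 0.5, 0.2]
finger_gap: 0.413
gripper_force: 40.7
turn [-0.0005, 0.0005, -0.0005] 1 [-0.0005, 0.0005, -0.0005] | shift [0.0056, 0.002, 0.2928] 4 [0.0014, 0.0005, 0.0732]
```

```bash

python3 -m crank '[{"dp":[0.0056,0.002,0.06],"delta_rot":[0,0,0],"fingers":-1},{"dp":[0,0,0.06],"delta_rot":[0,0,0],"fingers":-1},{"dp":[0,0,0.06],"delta_rot":[0,0,0],"fingers":-1},{"dp":[0,0,0.05],"delta_rot":[0,0,0],"fingers":-1},{"dp":[0,0,0.036],"delta_rot":[0,0,0],"fingers":-1},{"dp":[0,0,0.027],"delta_rot":[0,0,0],"fingers":-1},{"dp":[0,0,0],"delta_rot":[0,0,0],"fingers":-1},{"dp":[0,0,0],"delta_rot":[0,0,0],"fingers":-1},{"dp":[0,0,0],"delta_rot":[0,0,0],"fingers":-1}]'
python3 -m crank '[{"dp":[0,0,0],"delta_rot":[0,0,0],"fingers":0.2},{"dp":[0,0,0],"delta_rot":[0,0,0],"fingers":0.2},{"dp":[0,0,0],"delta_rot":[0,0,0],"fingers":0.2},{"dp":[0,0,-0.06],"delta_rot":[0,0,0],"fingers":0.2},{"dp":[0,0,-0.08],"delta_rot":[0,0,0],"fingers":0.2},{"dp":[0,0,-0.08],"delta_rot":[0,0,0],"fingers":0.2},{"dp":[0,0,-0.08],"delta_rot":[0,0,0],"fingers":1},{"dp":[0,0,0],"delta_rot":[0,0,0],"fingers":1},{"dp":[0,0,0],"delta_rot":[0,0,0],"fingers":1}]'
python3 - <<'E'
from h import *
im,P,d=look("side")
for r in rects(blanks(im,P,.012)&(d>0),P): 
  if r[0][1]>205: print("wood",*r)
plan(415,-52,235,11)
E
```

```text
t: 12.75
tcp_pos: [0.4668, -0.3091, 0.0938]
tool_rot: [0.998, -0.059, -0.0, -0.0]
force: [0.0, 0.4, 0.3]
finger_gap: 0.415
gripper_force: 41.0
t: 13.5
tcp_pos: [0.4672, -0.3111, 0.2469]
tool_rot: [0.998, -0.059, 0.003, 0.003]
force: [-0.2, -0.2, -0.2]
finger_gap: 0.99
gripper_force: 0.0
wood [325 214] [416. -51.] [74. 42.] 101.5 [34. 40.]
wood [144 241] [ 894. -144.] [196.  34.] 28.8 [41. 47.]
wood [230 302] [782. 155.] [156.  55.] 179.4 [45. 52.]
wood [284 354] [740. 320.] [59. 26.] 154.0 [37. 60.]
wood [538 400] [395. 609.] [130.  19.] 5.6 [40. 44.]
turn [0.0005, 0.0, -0.2995] 16 [0.0, 0.0, -0.0187] | shift [0.5265, -0.0021, 0.0195] 7 [0.0752, -0.0003, 0.0028]
```

```bash

python3 -m crank '[{"dp":[0,0,0],"delta_rot":[0,0,-0.0187],"fingers":1},{"dp":[0,0,0],"delta_rot":[0,0,-0.0187],"fingers":1},{"dp":[0,0,0],"delta_rot":[0,0,-0.0187],"fingers":1},{"dp":[0,0,0],"delta_rot":[0,0,-0.0187],"fingers":1},{"dp":[0,0,0],"delta_rot":[0,0,-0.0187],"fingers":1},{"dp":[0,0,0],"delta_rot":[0,0,-0.0187],"fingers":1},{"dp":[0,0,0],"delta_rot":[0,0,-0.0187],"fingers":1},{"dp":[0,0,0],"delta_rot":[0,0,-0.0187],"fingers":1}]'
python3 -m crank '[{"dp":[0,0,0],"delta_rot":[0,0,-0.0187],"fingers":1},{"dp":[0,0,0],"delta_rot":[0,0,-0.0187],"fingers":1},{"dp":[0,0,0],"delta_rot":[0,0,-0.0187],"fingers":1},{"dp":[0,0,0],"delta_rot":[0,0,-0.0187],"fingers":1},{"dp":[0,0,0],"delta_rot":[0,0,-0.0187],"fingers":1},{"dp":[0,0,0],"delta_rot":[0,0,-0.0187],"fingers":1},{"dp":[0,0,0],"delta_rot":[0,0,-0.0187],"fingers":1},{"dp":[0,0,0],"delta_rot":[0,0,-0.0187],"fingers":1}]'
python3 -m crank '[{"dp":[0.0752,0,0],"delta_rot":[0,0,0],"fingers":1},{"dp":[0.0752,0,0],"delta_rot":[0,0,0],"fingers":1},{"dp":[0.0752,0,0],"delta_rot":[0,0,0],"fingers":1},{"dp":[0.0752,0,0],"delta_rot":[0,0,0],"fingers":1},{"dp":[0.0752,0,0],"delta_rot":[0,0,0],"fingers":1},{"dp":[0.0752,0,0],"delta_rot":[0,0,0],"fingers":1},{"dp":[0.0752,0,0],"delta_rot":[0,0,0],"fingers":1},{"dp":[0,0,0],"delta_rot":[0,0,0],"fingers":1},{"dp":[0,0,0],"delta_rot":[0,0,0],"fingers":1},{"dp":[0,0,0],"delta_rot":[0,0,0],"fingers":1}]'
python3 - <<'E'
from h import *
im,P,d=look("side")
for r in rects(blanks(im,P,.012)&(d>0),P): 
  if r[0][1]>205: print("wood",*r)
plan(415.5,-52,80,11)
E
```

```text
t: 14.22
tcp_pos: [0.4652, -0.3092, 0.2412]
tool_rot: [0.916, 0.402, -0.001, -0.002]
force: [-0.1, -0.2, -0.3]
finger_gap: 1.0
gripper_force: 0.0
t: 14.88
tcp_pos: [0.4652, -0.3093, 0.2412]
tool_rot: [0.635, 0.773, 0.0, -0.002]
force: [-0.6, -0.5, -0.1]
finger_gap: 0.997
gripper_force: 0.0
t: 15.72
tcp_pos: [0.4165, -0.0517, 0.2427]
tool_rot: [0.636, 0.771, -0.0, -0.0]
force: [0.3, -0.4, -0.4]
finger_gap: 1.004
gripper_force: 0.0
wood [325 213] [416. -52.] [73. 41.] 101.6 [34. 39.]
wood [144 241] [ 894. -142.] [196.  34.] 29.7 [42. 47.]
wood [230 302] [781. 154.] [156.  55.] 179.2 [45. 53.]
wood [284 354] [741. 320.] [59. 26.] 154.0 [37. 60.]
wood [538 400] [396. 609.] [133.  19.] 5.8 [40. 43.]
turn [-0.0001, -0.0, -0.0004] 1 [-0.0001, -0.0, -0.0004] | shift [0.0012, -0.0025, 0.3257] 5 [0.0002, -0.0005, 0.0651]
```

```bash

python3 -m crank '[{"dp":[0.0012,-0.0025,0.065],"delta_rot":[0,0,0],"fingers":1},{"dp":[0,0,0.065],"delta_rot":[0,0,0],"fingers":1},{"dp":[0,0,0.065],"delta_rot":[0,0,0],"fingers":1},{"dp":[0,0,0.055],"delta_rot":[0,0,0],"fingers":1},{"dp":[0,0,0.04],"delta_rot":[0,0,0],"fingers":1},{"dp":[0,0,0.034],"delta_rot":[0,0,0],"fingers":1},{"dp":[0,0,0],"delta_rot":[0,0,0],"fingers":1},{"dp":[0,0,0],"delta_rot":[0,0,0],"fingers":1}]'
python3 -m crank '[{"dp":[0,0,0],"delta_rot":[0,0,0],"fingers":-1},{"dp":[0,0,0],"delta_rot":[0,0,0],"fingers":-1},{"dp":[0,0,0],"delta_rot":[0,0,0],"fingers":-1},{"dp":[0,0,0],"delta_rot":[0,0,0],"fingers":-1},{"dp":[0,0,0],"delta_rot":[0,0,0],"fingers":-1},{"dp":[0,0,0],"delta_rot":[0,0,0],"fingers":-1},{"dp":[0,0,0],"delta_rot":[0,0,0],"fingers":-1},{"dp":[0,0,0],"delta_rot":[0,0,0],"fingers":-1}]' 40
python3 -m crank '[{"dp":[0,0,-0.08],"delta_rot":[0,0,0],"fingers":-1},{"dp":[0,0,-0.08],"delta_rot":[0,0,0],"fingers":-1},{"dp":[0,0,-0.08],"delta_rot":[0,0,0],"fingers":-1},{"dp":[0,0,-0.08],"delta_rot":[0,0,0],"fingers":-1},{"dp":[0,0,0],"delta_rot":[0,0,0],"fingers":-1},{"dp":[0,0,0],"delta_rot":[0,0,0],"fingers":-1}]'
python3 - <<'E'
from h import *
plan(386,-264.5,235,-6.7)
im,P,d=look("top","t2")
m=(P[...,2]>.03)&(P[...,2]<.06)&(np.abs(P[...,0]-.45)<.08)&(np.abs(P[...,1]+.27)<.072)
hsv=cv2.cvtColor(im,cv2.COLOR_RGB2HSV)
for r in rects(m&(d>0),P): print(*r)
E
```

```text
t: 16.43
tcp_pos: [0.4152, -0.0524, 0.0804]
tool_rot: [0.638, 0.77, -0.0, -0.001]
force: [0.6, 0.8, -0.6]
finger_gap: 1.002
gripper_force: 0.0
t: 17.1
tcp_pos: [0.4156, -0.0515, 0.0825]
tool_rot: [0.637, 0.771, 0.0, 0.001]
force: [-0.5, -1.6, 5.4]
finger_gap: 0.438
gripper_force: 40.5
t: 17.6
tcp_pos: [0.416, -0.0514, 0.2441]
tool_rot: [0.637, 0.771, 0.001, 0.004]
force: [0.2, 0.6, -1.2]
finger_gap: 0.437
gripper_force: 40.7
turn [0.0011, 0.0005, 0.049] 3 [0.0004, 0.0002, 0.0163] | shift [-0.4302, -0.01, 0.0182] 6 [-0.0717, -0.0017, 0.003]
[385 238] [ 470. -231.] [72. 39.] 173.6 [44. 51.]
[416 240] [ 464. -308.] [62. 37.] 172.9 [47. 52.]
```

View pics/t2.png

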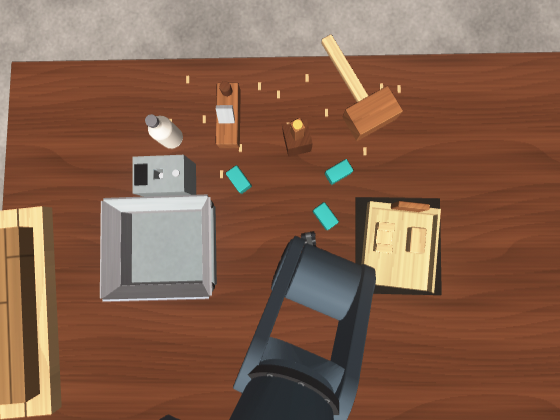

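The top view shows two blanks lying flat in the scoop, at (385,238) and (416,240). The third is in the gripper, hidden under the arm at about (300,250), and the turquoise blocks are untouched.

```bash

python3 -m crank '[{"dp":[0,0,0],"delta_rot":[0,0,0.0163],"fingers":-1},{"dp":[0,0,0],"delta_rot":[0,0,0.0163],"fingers":-1},{"dp":[0,0,0],"delta_rot":[0,0,0.0163],"fingers":-1},{"dp":[-0.0717,-0.0017,0],"delta_rot":[0,0,0],"fingers":-1},{"dp":[-0.0717,-0.0017,0],"delta_rot":[0,0,0],"fingers":-1},{"dp":[-0.0717,-0.0017,0],"delta_rot":[0,0,0],"fingers":-1},{"dp":[-0.0717,-0.0017,0],"delta_rot":[0,0,0],"fingers":-1},{"dp":[-0.0717,-0.0017,0],"delta_rot":[0,0,0],"fingers":-1},{"dp":[-0.0717,-0.0017,0],"delta_rot":[0,0,0],"fingers":-1},{"dp":[0,0,0],"delta_rot":[0,0,0],"fingers":-1},{"dp":[0,0,0],"delta_rot":[0,0,0],"fingers":-1},{"dp":[0,0,0],"delta_rot":[0,0,0],"fingers":-1}]'
python3 -c '
from h import *
plan(386,-264.5,93,-6.7)'
```

```text
t: 18.65
tcp_pos: [0.3838, -0.263, 0.2397]
tool_rot: [0.748, 0.664, 0.0, -0.003]
force: [0.9, 0.2, -0.7]
finger_gap: 0.437
gripper_force: 40.6
turn [-0.0006, -0.0006, -0.0002] 1 [-0.0006, -0.0006, -0.0002] | shift [-0.0025, 0.0047, 0.2935] 4 [-0.0006, 0.0012, 0.0734]
```

```bash

python3 -m crank '[{"dp":[-0.0025,0.0047,0.06],"delta_rot":[0,0,0],"fingers":-1},{"dp":[0,0,0.06],"delta_rot":[0,0,0],"fingers":-1},{"dp":[0,0,0.06],"delta_rot":[0,0,0],"fingers":-1},{"dp":[0,0,0.05],"delta_rot":[0,0,0],"fingers":-1},{"dp":[0,0,0.036],"delta_rot":[0,0,0],"fingers":-1},{"dp":[0,0,0.027],"delta_rot":[0,0,0],"fingers":-1},{"dp":[0,0,0],"delta_rot":[0,0,0],"fingers":-1},{"dp":[0,0,0],"delta_rot":[0,0,0],"fingers":-1},{"dp":[0,0,0],"delta_rot":[0,0,0],"fingers":-1}]'
python3 -m crank '[{"dp":[0,0,0],"delta_rot":[0,0,0],"fingers":0.2},{"dp":[0,0,0],"delta_rot":[0,0,0],"fingers":0.2},{"dp":[0,0,0],"delta_rot":[0,0,0],"fingers":0.2},{"dp":[0,0,-0.06],"delta_rot":[0,0,0],"fingers":0.2},{"dp":[0,0,-0.08],"delta_rot":[0,0,0],"fingers":0.2},{"dp":[0,0,-0.08],"delta_rot":[0,0,0],"fingers":0.2},{"dp":[0,0,-0.08],"delta_rot":[0,0,0],"fingers":1},{"dp":[0,0,0],"delta_rot":[0,0,0],"fingers":1},{"dp":[0,0,0],"delta_rot":[0,0,0],"fingers":1}]'
python3 - <<'E'
from h import *
im0=cv2.imread("pics/top0.png")[:,:,::-1].copy(); P0=pts("top",np.load("pics/top0.npy"))
g=(im0.max(2)<50)&(P0[...,2]<.015)&(np.abs(P0[...,0]-.45)<.16)&(np.abs(P0[...,1]+.27)<.16)
g=cv2.morphologyEx(g.astype(np.uint8),cv2.MORPH_OPEN,np.ones((3,3)))>0
print("mat",cv2.minAreaRect((P0[g][:,:2]*1e3).astype(np.float32)), P0[g].min(0),P0[g].max(0))
im,P,d=look("side","s3")
c=(np.abs(P[...,0]-.54)<.06)&(np.abs(P[...,1]+.28)<.06)&(P[...,2]>.06)&(P[...,2]<.13)&(d>0)
for r in rects(c,P,30): print("board",*r)
m=(P[...,2]>.025)&(P[...,2]<.06)&(np.abs(P[...,0]-.42)<.09)&(np.abs(P[...,1]+.27)<.07)
for r in rects(m&(d>0),P): print(*r)
plan(542,-283,200,-6.7)
cv2.imwrite("pics/s3c.png",cv2.resize(im[120:240,200:360,::-1],(640,480)))
E
```

```text
t: 19.4
tcp_pos: [0.3873, -0.2648, 0.0953]
tool_rot: [0.747, 0.665, 0.0, -0.0]
force: [-0.3, -0.2, -0.0]
finger_gap: 0.439
gripper_force: 40.6
t: 20.15
tcp_pos: [0.3879, -0.2667, 0.2479]
tool_rot: [0.747, 0.665, 0.0, 0.004]
force: [-0.3, -0.0, 0.2]
finger_gap: 0.985
gripper_force: 0.0
mat ((450.1463317871094, -272.3561706542969), (208.8817596435547, 236.57284545898438), 88.74626159667969) [ 0.33042824 -0.37913428 -0.00183872] [ 0.56949676 -0.16631565  0.00892049]
board [251 169] [ 543. -279.] [72. 15.] 84.5 [ 92. 115.]
[276 179] [ 466. -266.] [117.  72.] 82.2 [41. 51.]
[298 174] [ 388. -264.] [73. 39.] 84.8 [42. 47.]
turn [0.0003, 0.0003, -0.0] 1 [0.0003, 0.0003, -0.0] | shift [0.002, 0.3117, 0.0923] 5 [0.0004, 0.0623, 0.0185]
```

View pics/s3c.png

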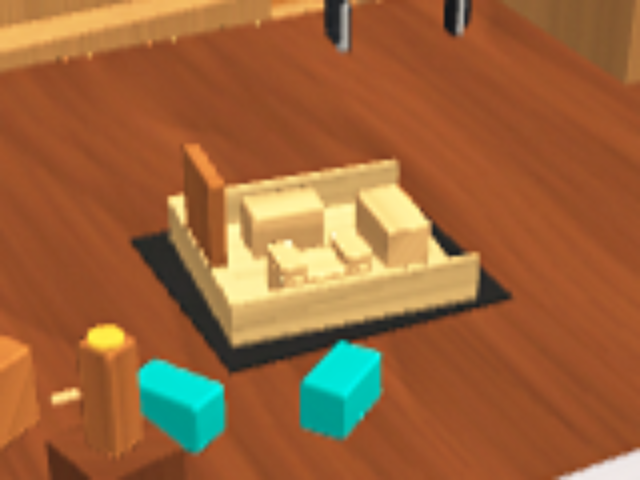

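```bash

python3 -m crank '[{"dp":[0.001,0.062,0],"delta_rot":[0,0,0],"fingers":0.2},{"dp":[0,0.062,0],"delta_rot":[0,0,0],"fingers":0.2},{"dp":[0,0.062,0],"delta_rot":[0,0,0],"fingers":0.2},{"dp":[0,0.062,0],"delta_rot":[0,0,0],"fingers":0.2},{"dp":[0,0.062,0],"delta_rot":[0,0,0],"fingers":0.2},{"dp":[0,0,0],"delta_rot":[0,0,0],"fingers":0.2},{"dp":[0,0,0],"delta_rot":[0,0,0],"fingers":0.2},{"dp":[0,0,0],"delta_rot":[0,0,0],"fingers":0.2}]'
python3 -c '
from h import *
plan(542.5,-281.5,122,-6.7)'
```

```text
t: 20.87
tcp_pos: [0.5396, -0.2824, 0.2427]
tool_rot: [0.747, 0.665, -0.001, -0.003]
force: [-0.5, 0.1, -0.7]
finger_gap: 0.598
gripper_force: 0.0
turn [-0.0008, -0.0004, 0.0] 1 [-0.0008, -0.0004, 0.0] | shift [0.0026, 0.0055, 0.2414] 4 [0.0006, 0.0014, 0.0604]
```

```bash

python3 -m crank '[{"dp":[0.0026,0.0055,0],"delta_rot":[0,0,0],"fingers":0.2},{"dp":[0,0,0.05],"delta_rot":[0,0,0],"fingers":0.2},{"dp":[0,0,0.05],"delta_rot":[0,0,0],"fingers":0.2},{"dp":[0,0,0.05],"delta_rot":[0,0,0],"fingers":0.2},{"dp":[0,0,0.04],"delta_rot":[0,0,0],"fingers":0.2},{"dp":[0,0,0.03],"delta_rot":[0,0,0],"fingers":0.2},{"dp":[0,0,0.021],"delta_rot":[0,0,0],"fingers":0.2},{"dp":[0,0,0],"delta_rot":[0,0,0],"fingers":0.2},{"dp":[0,0,0],"delta_rot":[0,0,0],"fingers":0.2},{"dp":[0,0,0],"delta_rot":[0,0,0],"fingers":0.2}]'
python3 -m crank '[{"dp":[0,0,0],"delta_rot":[0,0,0],"fingers":-1},{"dp":[0,0,0],"delta_rot":[0,0,0],"fingers":-1},{"dp":[0,0,0],"delta_rot":[0,0,0],"fingers":-1},{"dp":[0,0,0],"delta_rot":[0,0,0],"fingers":-1},{"dp":[0,0,0],"delta_rot":[0,0,0],"fingers":-1},{"dp":[0,0,0],"delta_rot":[0,0,0],"fingers":-1},{"dp":[0,0,0],"delta_rot":[0,0,0],"fingers":-1},{"dp":[0,0,0],"delta_rot":[0,0,0],"fingers":-1},{"dp":[0,0,0],"delta_rot":[0,0,0],"fingers":-1}]' 120
python3 -m crank '[{"dp":[0,0,-0.01],"delta_rot":[0,0,0],"fingers":-1},{"dp":[0,0,-0.02],"delta_rot":[0,0,0],"fingers":-1},{"dp":[0,0,-0.03],"delta_rot":[0,0,0],"fingers":-1},{"dp":[0,0,0],"delta_rot":[0,0,0],"fingers":-1},{"dp":[0,0,0],"delta_rot":[0,0,0],"fingers":-1}]'
```

```text
t: 21.7
tcp_pos: [0.5443, -0.2829, 0.1254]
tool_rot: [0.747, 0.664, 0.0, 0.001]
force: [1.0, 0.8, -0.3]
finger_gap: 0.599
gripper_force: 0.0
t: 22.45
tcp_pos: [0.5439, -0.2826, 0.1256]
tool_rot: [0.747, 0.665, -0.0, 0.0]
force: [-2.2, 0.6, 4.6]
finger_gap: 0.146
gripper_force: 116.9
t: 22.87
tcp_pos: [0.5446, -0.2828, 0.1552]
tool_rot: [0.747, 0.665, 0.0, 0.001]
force: [0.2, -0.0, -5.6]
finger_gap: 0.147
gripper_force: 117.4
```

```bash

python3 -m crank '[{"dp":[0,0,-0.03],"delta_rot":[0,0,0],"fingers":-1},{"dp":[0,0,-0.05],"delta_rot":[0,0,0],"fingers":-1},{"dp":[0,0,-0.06],"delta_rot":[0,0,0],"fingers":-1},{"dp":[0,0,-0.06],"delta_rot":[0,0,0],"fingers":-1},{"dp":[0,0,-0.06],"delta_rot":[0,0,0],"fingers":-1},{"dp":[0,0,-0.06],"delta_rot":[0,0,0],"fingers":-1},{"dp":[0,0,-0.05],"delta_rot":[0,0,0],"fingers":-1},{"dp":[0,0,-0.03],"delta_rot":[0,0,-0.0075],"fingers":-1},{"dp":[0,0,-0.01],"delta_rot":[0,0,-0.0075],"fingers":-1},{"dp":[0,0,0],"delta_rot":[0,0,-0.0075],"fingers":-1},{"dp":[0,0,0],"delta_rot":[0,0,0],"fingers":-1},{"dp":[0,0,0],"delta_rot":[0,0,0],"fingers":-1}]'
python3 -c '
from h import *
plan(683,300,358,1.4)'
```

```text
t: 23.87
tcp_pos: [0.5435, -0.2819, 0.3581]
tool_rot: [0.699, 0.715, 0.0, -0.001]
force: [0.2, 0.3, -5.0]
finger_gap: 0.15
gripper_force: 118.1
turn [-0.0003, -0.0003, -0.0002] 1 [-0.0003, -0.0003, -0.0002] | shift [1.1566, 0.3073, 0.0002] 15 [0.0771, 0.0205, 0.0]
```

```bash

python3 -m crank '[{"dp":[0.0193,0.0051,0],"delta_rot":[0,0,0],"fingers":-1},{"dp":[0.0386,0.0102,0],"delta_rot":[0,0,0],"fingers":-1},{"dp":[0.052,0.0138,0],"delta_rot":[0,0,0],"fingers":-1},{"dp":[0.052,0.0138,0],"delta_rot":[0,0,0],"fingers":-1},{"dp":[0.052,0.0138,0],"delta_rot":[0,0,0],"fingers":-1},{"dp":[0.052,0.0138,0],"delta_rot":[0,0,0],"fingers":-1},{"dp":[0.052,0.0138,0],"delta_rot":[0,0,0],"fingers":-1},{"dp":[0.052,0.0138,0],"delta_rot":[0,0,0],"fingers":-1},{"dp":[0.052,0.0138,0],"delta_rot":[0,0,0],"fingers":-1},{"dp":[0.052,0.0138,0],"delta_rot":[0,0,0],"fingers":-1},{"dp":[0.052,0.0138,0],"delta_rot":[0,0,0],"fingers":-1},{"dp":[0.052,0.0138,0],"delta_rot":[0,0,0],"fingers":-1}]'
python3 -m crank '[{"dp":[0.052,0.0138,0],"delta_rot":[0,0,0],"fingers":-1},{"dp":[0.052,0.0138,0],"delta_rot":[0,0,0],"fingers":-1},{"dp":[0.052,0.0138,0],"delta_rot":[0,0,0],"fingers":-1},{"dp":[0.052,0.0138,0],"delta_rot":[0,0,0],"fingers":-1},{"dp":[0.052,0.0138,0],"delta_rot":[0,0,0],"fingers":-1},{"dp":[0.052,0.0138,0],"delta_rot":[0,0,0],"fingers":-1},{"dp":[0.052,0.0138,0],"delta_rot":[0,0,0],"fingers":-1},{"dp":[0.052,0.0138,0],"delta_rot":[0,0,0],"fingers":-1},{"dp":[0.052,0.0138,0],"delta_rot":[0,0,0],"fingers":-1},{"dp":[0.052,0.0138,0],"delta_rot":[0,0,0],"fingers":-1},{"dp":[0.0386,0.0102,0],"delta_rot":[0,0,0],"fingers":-1},{"dp":[0.0193,0.0051,0],"delta_rot":[0,0,0],"fingers":-1}]'
python3 -m crank '[{"dp":[0,0,0],"delta_rot":[0,0,0],"fingers":-1},{"dp":[0,0,0],"delta_rot":[0,0,0],"fingers":-1},{"dp":[0,0,0],"delta_rot":[0,0,0],"fingers":-1}]'
python3 - <<'E'
from h import *
im,P,d=look("side","s4")
plan(683,300,303,1.4)
E
```

```text
t: 24.87
tcp_pos: [0.6133, 0.0104, 0.3585]
tool_rot: [0.699, 0.715, -0.0, -0.001]
force: [0.1, 0.3, -6.1]
finger_gap: 0.148
gripper_force: 118.1
t: 25.87
tcp_pos: [0.6825, 0.3027, 0.3577]
tool_rot: [0.698, 0.716, -0.0, -0.001]
force: [0.6, -0.1, -5.0]
finger_gap: 0.146
gripper_force: 118.1
t: 26.12
tcp_pos: [0.6829, 0.2977, 0.3588]
tool_rot: [0.699, 0.715, -0.001, 0.0]
force: [-0.1, -0.7, -4.9]
finger_gap: 0.149
gripper_force: 118.1
turn [-0.0002, 0.0002, -0.0003] 1 [-0.0002, 0.0002, -0.0003] | shift [0.0052, -0.0, 0.1123] 2 [0.0026, -0.0, 0.0562]
```

View pics/s4.png

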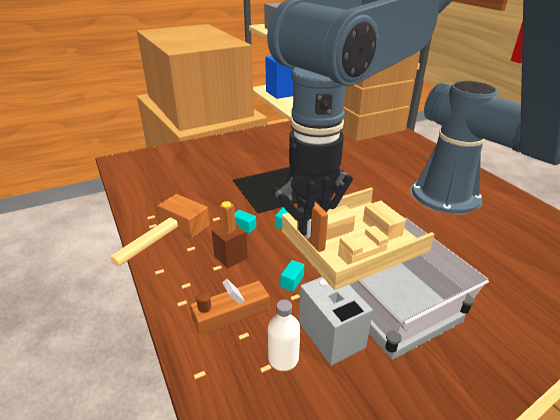

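```bash

python3 -m crank '[{"dp":[0,-0.0139,-0.02],"delta_rot":[-0.0083,0,0],"fingers":-1},{"dp":[0,-0.0278,-0.039],"delta_rot":[-0.01667,0,0],"fingers":-1},{"dp":[0,-0.0278,-0.039],"delta_rot":[-0.01667,0,0],"fingers":-1},{"dp":[0,-0.0278,-0.039],"delta_rot":[-0.01667,0,0],"fingers":-1},{"dp":[0,-0.0139,-0.02],"delta_rot":[-0.0083,0,0],"fingers":-1},{"dp":[0,0,0],"delta_rot":[0,0,0],"fingers":-1},{"dp":[0,0,0],"delta_rot":[0,0,0],"fingers":-1},{"dp":[0,0,0],"delta_rot":[0,0,0],"fingers":-1}]'
cat >> h.py <<'E'
def scoop(psi,th):
    return down(psi)*R.from_rotvec([-np.radians(th),0,0])
def lipplan(lip,psi,th):
    r=scoop(psi,th); p=np.array(lip)+r.apply([0,193,-122.6]); plan(*p,r)
def liphere():
    p,r=cur(); print("lip",np.round(p*1e3-r.apply([0,193,-122.6])),"tilt",np.degrees(np.arcsin(r.apply([0,1,0])[2])))
E
python3 -c '
from h import *
liphere(); lipplan([490,297,120],1.4,24)'
```

```text
t: 26.83
tcp_pos: [0.6166, 0.2963, 0.427]
tool_rot: [0.684, 0.7, 0.148, 0.145]
force: [0.1, -0.7, -5.7]
finger_gap: 0.15
gripper_force: 118.3
lip [490. 293. 237.] tilt 23.882020346224767
turn [-0.0003, 0.0002, -0.0002] 1 [-0.0003, 0.0002, -0.0002] | shift [0.0076, -0.0949, 0.2129] 3 [0.0025, -0.0316, 0.071]
```

```bash

python3 -m crank '[{"dp":[0.0015,-0.019,0.0426],"delta_rot":[0,0,0],"fingers":-1},{"dp":[0.0015,-0.019,0.0426],"delta_rot":[0,0,0],"fingers":-1},{"dp":[0.0015,-0.019,0.0426],"delta_rot":[0,0,0],"fingers":-1},{"dp":[0.0015,-0.019,0.0426],"delta_rot":[0,0,0],"fingers":-1},{"dp":[0.0015,-0.019,0.0426],"delta_rot":[0,0,0],"fingers":-1},{"dp":[0,0,0],"delta_rot":[0,0,0],"fingers":-1}]'
python3 -m crank '[{"dp":[0,-0.0134,-0.0199],"delta_rot":[-0.00833,0,0],"fingers":-1},{"dp":[0,-0.0134,-0.0199],"delta_rot":[-0.00833,0,0],"fingers":-1},{"dp":[0,-0.0134,-0.0199],"delta_rot":[-0.00833,0,0],"fingers":-1},{"dp":[0,-0.0134,-0.0199],"delta_rot":[-0.00833,0,0],"fingers":-1},{"dp":[0,-0.0134,-0.0199],"delta_rot":[-0.00833,0,0],"fingers":-1},{"dp":[0,-0.0134,-0.0199],"delta_rot":[-0.00833,0,0],"fingers":-1},{"dp":[0,-0.0134,-0.0199],"delta_rot":[-0.00833,0,0],"fingers":-1},{"dp":[0,-0.0134,-0.0199],"delta_rot":[-0.00833,0,0],"fingers":-1},{"dp":[0,-0.0134,-0.0199],"delta_rot":[-0.00833,0,0],"fingers":-1},{"dp":[0,-0.0134,-0.0199],"delta_rot":[-0.00833,0,0],"fingers":-1},{"dp":[0,-0.0134,-0.0199],"delta_rot":[-0.00833,0,0],"fingers":-1},{"dp":[0,0,0],"delta_rot":[0,0,0],"fingers":-1}]'
python3 -m crank '[{"dp":[0,0,0],"delta_rot":[0,0,0],"fingers":-1},{"dp":[0,0,0],"delta_rot":[0,0,0],"fingers":-1},{"dp":[0,0,0],"delta_rot":[0,0,0],"fingers":-1},{"dp":[0,0,0],"delta_rot":[0,0,0],"fingers":-1},{"dp":[0,0,0],"delta_rot":[0,0,0],"fingers":-1},{"dp":[0,0,0],"delta_rot":[0,0,0],"fingers":-1},{"dp":[0,0,0],"delta_rot":[0,0,0],"fingers":-1},{"dp":[0,0,0],"delta_rot":[0,0,0],"fingers":-1}]'
python3 - <<'E'
from h import *
im,P,d=look("side","s5"); liphere()
E
```

```text
t: 27.33
tcp_pos: [0.6143, 0.2993, 0.3026]
tool_rot: [0.685, 0.701, 0.142, 0.142]
force: [-1.4, -0.5, -6.4]
finger_gap: 0.151
gripper_force: 118.6
t: 28.33
tcp_pos: [0.5058, 0.3053, 0.3721]
tool_rot: [0.626, 0.637, 0.318, 0.317]
force: [-0.5, 0.2, -2.4]
finger_gap: 0.146
gripper_force: 120.0
t: 29.0
tcp_pos: [0.5051, 0.3041, 0.3688]
tool_rot: [0.627, 0.638, 0.315, 0.316]
force: [0.7, 0.2, -3.2]
finger_gap: 0.149
gripper_force: 120.0
lip [487. 302. 141.] tilt 53.00386354978751
```

View pics/s5.png

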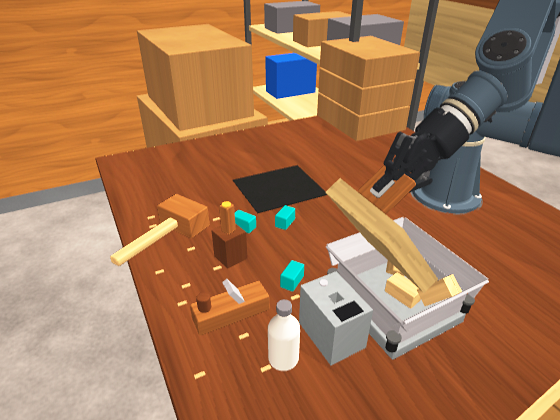

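```bash

python3 -m crank '[{"dp":[0,0.02,-0.015],"delta_rot":[0,0,0],"fingers":-1},{"dp":[0,0.04,-0.03],"delta_rot":[0,0,0],"fingers":-1},{"dp":[0,0.04,-0.03],"delta_rot":[0,0,0],"fingers":-1},{"dp":[0,0.04,-0.03],"delta_rot":[0,0,0],"fingers":-1},{"dp":[0,0.04,-0.03],"delta_rot":[0,0,0],"fingers":-1},{"dp":[0,0.04,-0.03],"delta_rot":[0,0,0],"fingers":-1},{"dp":[0,0.02,-0.015],"delta_rot":[0,0,0],"fingers":-1}]'
python3 -m crank '[{"dp":[0,0,0],"delta_rot":[0.0082,0,0],"fingers":-1},{"dp":[0,0,0],"delta_rot":[0.0164,0,0],"fingers":-1},{"dp":[0,0,0],"delta_rot":[0.0164,0,0],"fingers":-1},{"dp":[0,0,0],"delta_rot":[0.0164,0,0],"fingers":-1},{"dp":[0,0,0],"delta_rot":[0.0164,0,0],"fingers":-1},{"dp":[0,0,0],"delta_rot":[0.0164,0,0],"fingers":-1},{"dp":[0,0,0],"delta_rot":[0.0164,0,0],"fingers":-1},{"dp":[0,0,0],"delta_rot":[0.0164,0,0],"fingers":-1},{"dp":[0,0,0],"delta_rot":[0.0164,0,0],"fingers":-1},{"dp":[0,0,0],"delta_rot":[0.0082,0,0],"fingers":-1},{"dp":[0,0,0],"delta_rot":[0,0,0],"fingers":-1},{"dp":[0,0,0],"delta_rot":[0,0,0],"fingers":-1}]'
python3 - <<'E'
from h import *
im,P,d=look("side")
for r in rects(blanks(im,P,.02,.12)&(d>0)&(np.abs(P[...,0]-.45)<.13)&(np.abs(P[...,1]-.3)<.14),P,30): print(*r)
liphere();plan(543,-274,330,-1.3)
E
```

```text
t: 29.63
tcp_pos: [0.5055, 0.3056, 0.5231]
tool_rot: [0.627, 0.637, 0.317, 0.317]
force: [1.3, 1.1, -2.5]
finger_gap: 0.145
gripper_force: 120.1
t: 30.63
tcp_pos: [0.506, 0.3052, 0.5184]
tool_rot: [0.702, 0.712, -0.004, 0.003]
force: [-1.4, 0.3, -3.5]
finger_gap: 0.15
gripper_force: 119.7
[423 277] [413. 300.] [205. 101.] 92.5 [ 69. 120.]
lip [312. 302. 396.] tilt -0.06504837335093819
turn [-0.0002, 0.0014, 0.0058] 1 [-0.0002, 0.0014, 0.0058] | shift [-1.1566, 0.1016, 0.3774] 16 [-0.0723, 0.0064, 0.0236]
```

```bash

python3 -m crank '[{"dp":[-0.03,0.0027,0],"delta_rot":[0,0,0.0058],"fingers":-1},{"dp":[-0.07,0.0062,0],"delta_rot":[0,0,0],"fingers":-1},{"dp":[-0.07,0.0062,0],"delta_rot":[0,0,0],"fingers":-1},{"dp":[-0.07,0.0062,0],"delta_rot":[0,0,0],"fingers":-1},{"dp":[-0.07,0.0062,0],"delta_rot":[0,0,0],"fingers":-1},{"dp":[-0.07,0.0062,0],"delta_rot":[0,0,0],"fingers":-1},{"dp":[-0.07,0.0062,0],"delta_rot":[0,0,0],"fingers":-1},{"dp":[-0.07,0.0062,0],"delta_rot":[0,0,0],"fingers":-1},{"dp":[-0.07,0.0062,0],"delta_rot":[0,0,0],"fingers":-1}]'
python3 -m crank '[{"dp":[-0.07,0.0062,0.03],"delta_rot":[0,0,0],"fingers":-1},{"dp":[-0.07,0.0062,0.03],"delta_rot":[0,0,0],"fingers":-1},{"dp":[-0.07,0.0062,0.03],"delta_rot":[0,0,0],"fingers":-1},{"dp":[-0.07,0.0062,0.03],"delta_rot":[0,0,0],"fingers":-1},{"dp":[-0.07,0.0062,0.03],"delta_rot":[0,0,0],"fingers":-1},{"dp":[-0.07,0.0062,0.03],"delta_rot":[0,0,0],"fingers":-1},{"dp":[-0.07,0.0062,0.06],"delta_rot":[0,0,0],"fingers":-1},{"dp":[-0.07,0.0062,0.06],"delta_rot":[0,0,0],"fingers":-1},{"dp":[0,0,0.06],"delta_rot":[0,0,0],"fingers":-1},{"dp":[0,0,0],"delta_rot":[0,0,0],"fingers":-1},{"dp":[0,0,0],"delta_rot":[0,0,0],"fingers":-1},{"dp":[0,0,0],"delta_rot":[0,0,0],"fingers":-1}]'
python3 - <<'E'
from h import *
plan(543,-274,140,-1.3)
im,P,d=look("top","t6")
v=(P[...,2]>.03)&(P[...,2]<.11)&(d>0)&(np.abs(P[...,0]-.45)<.125)&(np.abs(P[...,1]-.295)<.13)&(cv2.cvtColor(im,cv2.COLOR_RGB2HSV)[...,1]>60)
for r in rects(v,P,30): print(*r)
c=im[180:310,90:230,::-1]
cv2.imwrite("pics/t6c.png",cv2.resize(np.hstack([c,im[180:310,330:470,::-1]]),None,fx=2.8,fy=2.8))
E
```

```text
t: 31.43
tcp_pos: [0.5243, 0.0089, 0.522]
tool_rot: [0.715, 0.699, -0.003, 0.003]
force: [0.8, -0.4, -3.4]
finger_gap: 0.147
gripper_force: 119.9
t: 32.43
tcp_pos: [0.5435, -0.2643, 0.3513]
tool_rot: [0.715, 0.699, -0.003, 0.004]
force: [1.2, -0.7, -2.9]
finger_gap: 0.147
gripper_force: 119.9
turn [0.0001, 0.0016, 0.0002] 1 [0.0001, 0.0016, 0.0002] | shift [-0.0194, -0.0006, 0.4226] 6 [-0.0032, -0.0001, 0.0704]
[157 261] [417. 300.] [197.  98.] 88.2 [ 75. 110.]
```

View pics/t6c.png

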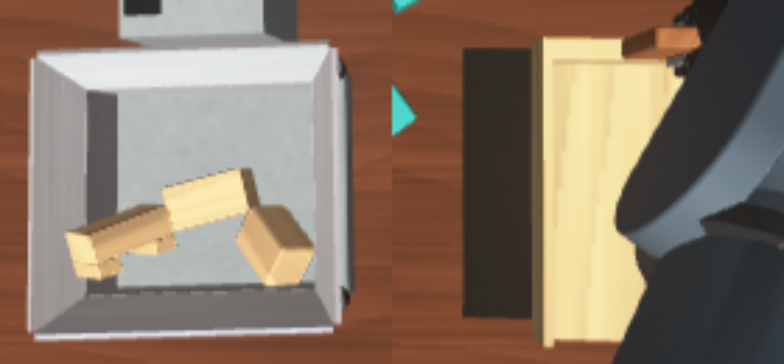

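```bash

python3 -m crank '[{"dp":[-0.01,0,0.03],"delta_rot":[0,0.0016,0],"fingers":-1},{"dp":[-0.0094,0,0.06],"delta_rot":[0,0,0],"fingers":-1},{"dp":[0,0,0.07],"delta_rot":[0,0,0],"fingers":-1},{"dp":[0,0,0.07],"delta_rot":[0,0,0],"fingers":-1},{"dp":[0,0,0.07],"delta_rot":[0,0,0],"fingers":-1},{"dp":[0,0,0.06],"delta_rot":[0,0,0],"fingers":-1},{"dp":[0,0,0.04],"delta_rot":[0,0,0],"fingers":-1},{"dp":[0,0,0.02],"delta_rot":[0,0,0],"fingers":-1},{"dp":[0,0,0],"delta_rot":[0,0,0],"fingers":-1},{"dp":[0,0,0],"delta_rot":[0,0,0],"fingers":-1},{"dp":[0,0,0],"delta_rot":[0,0,0],"fingers":-1}]'
python3 - <<'E'
from h import *
plan(543,-274,126,-1.3)
im,P,d=look("side")
w=blanks(im,P,.01,.08)&(d>0)&(np.abs(P[...,0]-.45)<.14)&(np.abs(P[...,1]+.27)<.14)
for r in rects(w,P,60): print(*r)
im,P,d=look("top","t7")
v=(d>0)&(np.abs(P[...,0]-.45)<.125)&(np.abs(P[...,1]-.295)<.13)&(cv2.cvtColor(im,cv2.COLOR_RGB2HSV)[...,1]>60)
for a in (.05,.06,.07,.08,.09,.1,.11): 
  q=P[v&(P[...,2]>a)&(P[...,2]<a+.01)]; print(a,len(q),q.mean(0) if len(q) else 0)
E
```

```text
t: 33.4
tcp_pos: [0.5437, -0.2753, 0.1414]
tool_rot: [0.715, 0.699, 0.0, 0.001]
force: [0.7, -0.0, -2.5]
finger_gap: 0.149
gripper_force: 119.9
turn [0.0003, 0.0001, 0.0001] 1 [0.0003, 0.0001, 0.0001] | shift [0.0026, -0.0014, 0.0308] 1 [0.0026, -0.0014, 0.0308]
[280 178] [ 452. -273.] [208. 178.] 178.9 [28. 79.]
0.05 34 [0.4288029  0.25906369 0.05602456]
0.06 555 [0.43462276 0.2902347  0.06605358]
0.07 272 [0.40847824 0.27331833 0.07539846]
0.08 265 [0.40320602 0.26418214 0.08495213]
0.09 201 [0.40320304 0.27779518 0.0945201 ]
0.1 137 [0.40392824 0.35745104 0.1055368 ]
0.11 156 [0.40085065 0.36552805 0.11504106]
```

```bash

python3 -m crank '[{"dp":[0.002,-0.001,0.015],"delta_rot":[0,0,0],"fingers":-1},{"dp":[0,0,0.0125],"delta_rot":[0,0,0],"fingers":-1},{"dp":[0,0,0.002],"delta_rot":[0,0,0],"fingers":-1},{"dp":[0,0,0],"delta_rot":[0,0,0],"fingers":-1},{"dp":[0,0,0],"delta_rot":[0,0,0],"fingers":-1}]'
python3 -m crank '[{"dp":[0,0,0],"delta_rot":[0,0,0],"fingers":0.2},{"dp":[0,0,0],"delta_rot":[0,0,0],"fingers":0.2},{"dp":[0,0,0],"delta_rot":[0,0,0],"fingers":0.2},{"dp":[0,0,0],"delta_rot":[0,0,0],"fingers":0.2},{"dp":[0,0,0],"delta_rot":[0,0,0],"fingers":0.2},{"dp":[0,0,0],"delta_rot":[0,0,0],"fingers":0.2},{"dp":[0,0,-0.04],"delta_rot":[0,0,0],"fingers":0.2},{"dp":[0,0,-0.07],"delta_rot":[0,0,0],"fingers":0.2},{"dp":[0,0,-0.08],"delta_rot":[0,0,0],"fingers":0.2},{"dp":[0,0,-0.08],"delta_rot":[0,0,0],"fingers":0.2},{"dp":[0,0,-0.08],"delta_rot":[0,0,0],"fingers":0.2},{"dp":[0,0,0],"delta_rot":[0,0,0],"fingers":0.2}]'
python3 - <<'E'
from h import *
im,P,d=look("side","s8")
w=blanks(im,P,.01,.08)&(d>0)&(np.abs(P[...,0]-.45)<.14)&(np.abs(P[...,1]+.27)<.14)
for r in rects(w,P,60): print(*r)
b=(np.abs(P[...,0]-.54)<.06)&(np.abs(P[...,1]+.28)<.06)&(P[...,2]>.06)&(P[...,2]<.13)&(d>0)
for r in rects(b,P,30): print("board",*r)
# stand / scriber / pod
s=(np.abs(P[...,0]-.714)<.06)&(np.abs(P[...,1]+.022)<.06)&(d>0)
for lo,hi in((.08,.09),(.1,.15),(.155,.17)):
  for r in rects(s&(P[...,2]>lo)&(P[...,2]<hi),P,8): print(lo,*r)
cv2.imwrite("pics/s8c.png",np.hstack([cv2.resize(im[180:280,180:280,::-1],(400,400)),cv2.resize(im[210:360,320:470,::-1],(400,400))]))
E
```

```text
t: 33.92
tcp_pos: [0.5425, -0.2737, 0.1256]
tool_rot: [0.715, 0.699, 0.0, -0.0]
force: [-0.3, 0.5, 3.3]
finger_gap: 0.145
gripper_force: 120.6
t: 34.92
tcp_pos: [0.5455, -0.2761, 0.3088]
tool_rot: [0.715, 0.699, 0.001, 0.007]
force: [0.8, -0.6, 0.0]
finger_gap: 0.597
gripper_force: 0.0
[278 167] [ 416. -350.] [141.  18.] 178.9 [26. 43.]
[281 187] [ 449. -270.] [202. 178.] 179.3 [28. 45.]
board [252 170] [ 542. -272.] [72. 15.] 89.6 [ 94. 114.]
0.08 [228 233] [715. -22.] [63. 63.] 103.1 [85. 90.]
0.1 [227 219] [718. -13.] [34. 23.] 162.4 [126. 150.]
0.155 [226 206] [714. -20.] [26. 26.] 116.7 [161. 165.]
```

View pics/s8c.png

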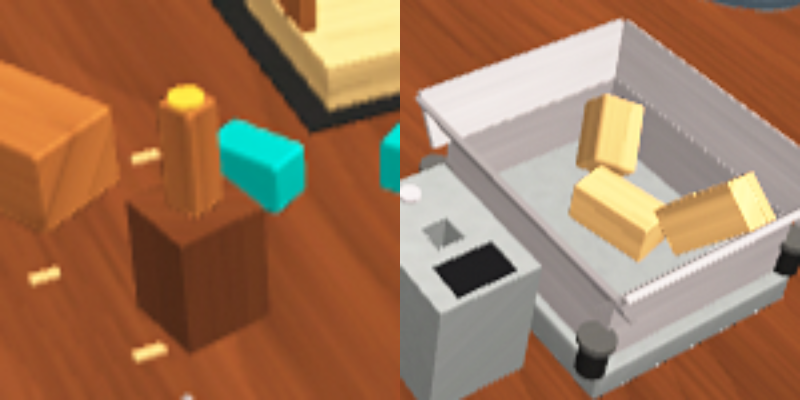

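```bash
python3 - <<'E'
from h import *
Q=[];H=[]
for k in range(2):
  for n in("side","top"):
    im,P,d=look(n); ok=d>0
    s=ok&(np.hypot(P[...,0]-.714,P[...,1]+.022)<.025)&(P[...,2]>.1)&(P[...,2]<.163); Q.append(P[s])
    hs=cv2.cvtColor(im,cv2.COLOR_RGB2HSV)
    v=ok&(np.abs(P[...,0]-.45)<.125)&(np.abs(P[...,1]-.295)<.13)&(hs[...,1]>60)&(P[...,2]>.035)&(P[...,2]<.13); H.append((n,P[v]))
q=np.vstack(Q)
for lo,hi in((.1,.125),(.125,.15),(.1,.163)):
  w=q[(q[:,2]>lo)&(q[:,2]<hi)]; print(len(w),cv2.minAreaRect((w[:,:2]*1e3).astype(np.float32)))
# support-width vs angle: side faces -> most points close to one of 2 edges
for a in range(0,90,6):
  u=q[:,:2]*1e3@np.array([[np.cos(np.radians(a)),-np.sin(np.radians(a))],[np.sin(np.radians(a)),np.cos(np.radians(a))]])
  print(a,np.round(np.percentile(u,98,axis=0)-np.percentile(u,2,axis=0),1),end=" ")
print()
for n in("top","side"):
  p=np.vstack([h for m,h in H if m==n]); print(n)
  for x in np.arange(.34,.5,.02):
    print(round(x,2),[int(1e3*np.median(p[k][:,2])) if (k:=((p[:,0]>=x)&(p[:,0]<x+.02)&(p[:,1]>=y)&(p[:,1]<y+.02))).sum()>2 else 0 for y in np.arange(.2,.42,.02)])
E
```

```text
330 ((715.1205444335938, -21.575733184814453), (28.85165023803711, 28.14697265625), 23.891801834106445)
347 ((714.6793212890625, -21.24867057800293), (29.41082763671875, 28.54954719543457), 24.29009246826172)
1126 ((714.7391967773438, -21.392141342163086), (29.44422149658203, 28.883628845214844), 24.147113800048828)
0 [31.4 29.7] 6 [30.4 28.6] 12 [29.3 27.3] 18 [28.2 26.4] 24 [27.3 25.5] 30 [27.6 25.6] 36 [28.8 26.7] 42 [29.9 28.1] 48 [30.9 29.5] 54 [31.9 30.7] 60 [32.4 31.6] 66 [32.4 32.2] 72 [32.3 32.4] 78 [31.8 32.2] 84 [31.  32.1] 
top
0.34 [0, 0, 0, 0, 0, 0, 0, 0, 0, 0, 0]
0.36 [72, 83, 82, 0, 0, 0, 0, 0, 117, 78, 0]
0.38 [84, 94, 80, 68, 0, 0, 78, 111, 119, 106, 0]
0.4 [82, 88, 79, 65, 61, 64, 79, 105, 121, 111, 0]
0.42 [0, 65, 73, 65, 65, 66, 75, 93, 90, 84, 0]
0.44 [0, 0, 0, 64, 65, 65, 65, 0, 0, 0, 0]
0.46 [0, 0, 0, 65, 65, 0, 0, 0, 0, 0, 0]
0.48 [0, 0, 0, 0, 0, 0, 0, 0, 0, 0, 129]
side
0.34 [0, 0, 0, 0, 0, 0, 0, 0, 0, 0, 49]
0.36 [0, 85, 85, 0, 0, 47, 75, 0, 106, 0, 0]
0.38 [0, 93, 80, 66, 0, 0, 0, 0, 116, 105, 0]
0.4 [79, 89, 77, 63, 0, 65, 68, 111, 118, 108, 113]
0.42 [0, 62, 70, 66, 65, 66, 66, 82, 88, 92, 113]
0.44 [0, 0, 0, 65, 65, 58, 55, 0, 0, 0, 0]
0.46 [0, 0, 0, 53, 51, 47, 0, 0, 0, 0, 0]
0.48 [0, 0, 0, 0, 0, 0, 0, 0, 0, 0, 0]
```

```bash

python3 -m crank '[{"dp":[0,0,0],"delta_rot":[0,0,-0.0183],"fingers":1},{"dp":[0,0,0],"delta_rot":[0,0,-0.0183],"fingers":1},{"dp":[0,0,0],"delta_rot":[0,0,-0.0183],"fingers":1},{"dp":[0,0,0],"delta_rot":[0,0,-0.0183],"fingers":1},{"dp":[0,0,0],"delta_rot":[0,0,0],"fingers":1}]'
python3 -c '
from h import *
plan(714.5,-21.3,310,25)'
```

```text
t: 35.58
tcp_pos: [0.5415, -0.2734, 0.2974]
tool_rot: [0.536, 0.844, 0.0, -0.004]
force: [0.3, 0.1, 0.2]
finger_gap: 0.998
gripper_force: 0.0
turn [-0.0005, -0.001, 0.0004] 1 [-0.0005, -0.001, 0.0004] | shift [0.3106, 0.5267, -0.0253] 8 [0.0388, 0.0658, -0.0032]
```

```bash

python3 -m crank '[{"dp":[0.0388,0.0658,-0.0032],"delta_rot":[0,0,0],"fingers":1},{"dp":[0.0388,0.0658,-0.0032],"delta_rot":[0,0,0],"fingers":1},{"dp":[0.0388,0.0658,-0.0032],"delta_rot":[0,0,0],"fingers":1},{"dp":[0.0388,0.0658,-0.0032],"delta_rot":[0,0,0],"fingers":1},{"dp":[0.0388,0.0658,-0.0032],"delta_rot":[0,0,0],"fingers":1},{"dp":[0.0388,0.0658,-0.0032],"delta_rot":[0,0,0],"fingers":1},{"dp":[0.0388,0.0658,-0.0032],"delta_rot":[0,0,0],"fingers":1},{"dp":[0.0388,0.0658,-0.0032],"delta_rot":[0,0,0],"fingers":1},{"dp":[0,0,0],"delta_rot":[0,0,0],"fingers":1},{"dp":[0,0,0],"delta_rot":[0,0,0],"fingers":1},{"dp":[0,0,0],"delta_rot":[0,0,0],"fingers":1},{"dp":[0,0,0],"delta_rot":[0,0,0],"fingers":1}]'
python3 -c '
from h import *
plan(714.5,-21.3,172,25)'
```

```text
t: 36.58
tcp_pos: [0.714, -0.023, 0.3116]
tool_rot: [0.538, 0.843, -0.0, -0.002]
force: [-0.8, -0.5, 0.1]
finger_gap: 1.002
gripper_force: 0.0
turn [-0.0005, -0.0005, -0.0002] 1 [-0.0005, -0.0005, -0.0002] | shift [0.0027, 0.0023, 0.2791] 4 [0.0007, 0.0006, 0.0698]
```

```bash

python3 -m crank '[{"dp":[0.0027,0.0023,0],"delta_rot":[0,0,0],"fingers":1},{"dp":[0,0,0.06],"delta_rot":[0,0,0],"fingers":1},{"dp":[0,0,0.06],"delta_rot":[0,0,0],"fingers":1},{"dp":[0,0,0.06],"delta_rot":[0,0,0],"fingers":1},{"dp":[0,0,0.05],"delta_rot":[0,0,0],"fingers":1},{"dp":[0,0,0.03],"delta_rot":[0,0,0],"fingers":1},{"dp":[0,0,0.019],"delta_rot":[0,0,0],"fingers":1},{"dp":[0,0,0],"delta_rot":[0,0,0],"fingers":1},{"dp":[0,0,0],"delta_rot":[0,0,0],"fingers":1},{"dp":[0,0,0],"delta_rot":[0,0,0],"fingers":1}]'
python3 -m crank '[{"dp":[0,0,0],"delta_rot":[0,0,0],"fingers":-1},{"dp":[0,0,0],"delta_rot":[0,0,0],"fingers":-1},{"dp":[0,0,0],"delta_rot":[0,0,0],"fingers":-1},{"dp":[0,0,0],"delta_rot":[0,0,0],"fingers":-1},{"dp":[0,0,0],"delta_rot":[0,0,0],"fingers":-1},{"dp":[0,0,0],"delta_rot":[0,0,0],"fingers":-1},{"dp":[0,0,0],"delta_rot":[0,0,0],"fingers":-1},{"dp":[0,0,0],"delta_rot":[0,0,0],"fingers":-1},{"dp":[0,0,0],"delta_rot":[0,0,0],"fingers":-1},{"dp":[0,0,0],"delta_rot":[0,0,0],"fingers":-1}]' 60
python3 - <<'E'
from h import *
print(cur()[0]*1e3)
import cv2
im0=cv2.imread("pics/top0.png")[:,:,::-1].copy(); P=pts("top",np.load("pics/top0.npy"))
# pod top and well
t=(np.abs(P[...,2]-.11)<.008)&(np.abs(P[...,0]-.618)<.07)&(np.abs(P[...,1]-.299)<.09)
k,l,s,_=cv2.connectedComponentsWithStats(t.astype(np.uint8)); i=1+s[1:,4].argmax()
print("pod",cv2.minAreaRect((P[l==i][:,:2]*1e3).astype(np.float32)))
# rim
r=(np.abs(P[...,2]-.128)<.01)&(np.abs(P[...,0]-.45)<.15)&(np.abs(P[...,1]-.295)<.15)
print("rim",cv2.minAreaRect((P[r][:,:2]*1e3).astype(np.float32)))
np.save("pics/w.npy",0)
c=im0[145:205,125:205,::-1]; cv2.imwrite("pics/podtop.png",cv2.resize(c,(640,480),interpolation=cv2.INTER_NEAREST))
E
```

```text
t: 37.42
tcp_pos: [0.7161, -0.0205, 0.1749]
tool_rot: [0.537, 0.843, 0.001, 0.0]
force: [1.1, 0.3, 0.6]
finger_gap: 0.998
gripper_force: 0.0
t: 38.25
tcp_pos: [0.7154, -0.0198, 0.1737]
tool_rot: [0.537, 0.844, 0.0, -0.001]
force: [-0.7, -0.3, 4.0]
finger_gap: 0.302
gripper_force: 55.2
[715.40948317 -19.80968727 173.7223454 ]
pod ((617.8889770507812, 299.3940734863281), (86.95297241210938, 122.7673568725586), 1.6788650751113892)
rim ((449.92218017578125, 294.84808349609375), (229.61074829101562, 251.00567626953125), 1.664581060409546)
```

View pics/podtop.png

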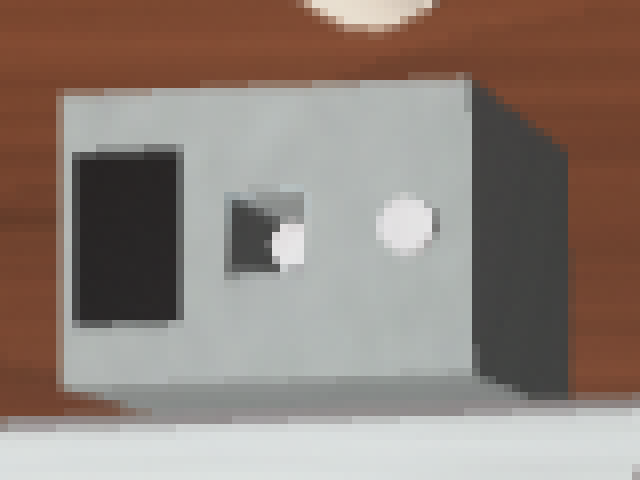

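```bash
python3 - <<'E'
from h import *
def ray(n,u,v,z):
    c=manip.camera_model(n); w=R.from_quat(c["attitude"]).apply([(u-c["cx"])/c["fx"],-(v-c["cy"])/c["fy"],-1]); o=c["origin"]
    return np.round((o+w*(z-o[2])/w[2])*1e3,1)
print(ray("top",157.5,173.8,.11),ray("side",335.8,296.8,.11))
E
python3 -m crank '[{"dp":[0,0,-0.03],"delta_rot":[0,0,0],"fingers":-1},{"dp":[0,0,-0.06],"delta_rot":[0,0,0],"fingers":-1},{"dp":[0,0,-0.06],"delta_rot":[0,0,0],"fingers":-1},{"dp":[0,0,-0.06],"delta_rot":[0,0,0],"fingers":-1},{"dp":[0,0,-0.06],"delta_rot":[0,0,0],"fingers":-1},{"dp":[0,0,-0.04],"delta_rot":[0,0,0],"fingers":-1},{"dp":[0,0,0],"delta_rot":[0,0,0],"fingers":-1},{"dp":[0,0,0],"delta_rot":[0,0,0],"fingers":-1},{"dp":[0,0,0],"delta_rot":[0,0,0],"fingers":-1}]'
python3 - <<'E'
from h import *
plan(617.5,299,328,25)
im,P,d=look("side","s9")
cv2.imwrite("pics/s9c.png",cv2.resize(im[90:270,150:310,::-1],None,fx=3,fy=3))
q=P[(d>0)&(np.hypot(P[...,0]-.7155,P[...,1]+.02)<.03)&(P[...,2]>.1)&(P[...,2]<.29)]
for lo in np.arange(.11,.26,.02):
  w=q[(q[:,2]>lo)&(q[:,2]<lo+.02)]
  if len(w)>3: print(round(lo,2),len(w),np.round(w.mean(0)*1e3,1),np.round((w.max(0)+w.min(0))[:2]*500,1))
print(q[:,2].min())
E
```

```text
[617.  299.5 110. ] [617.7 299.6 110. ]
t: 39.0
tcp_pos: [0.7144, -0.0199, 0.326]
tool_rot: [0.537, 0.844, -0.0, -0.003]
force: [-0.0, -0.1, -1.3]
finger_gap: 0.297
gripper_force: 55.1
turn [-0.0006, -0.0007, 0.0001] 1 [-0.0006, -0.0007, 0.0001] | shift [0.6601, 0.0939, -0.004] 9 [0.0733, 0.0104, -0.0004]
0.15 12 [714.1 -20.  165.6] [713.7 -19.5]
0.17 28 [715.4 -19.6 179.9] [715. -21.]
0.19 33 [715.1 -20.  199.8] [714.6 -20.4]
0.21 30 [715.1 -19.2 220.4] [714.7 -18.7]
0.23 70 [716.7 -13.6 243.4] [714.8 -17.5]
0.25 143 [715.3 -10.3 261.5] [713.9 -11.7]
0.1621525319019942
```

View pics/s9c.png

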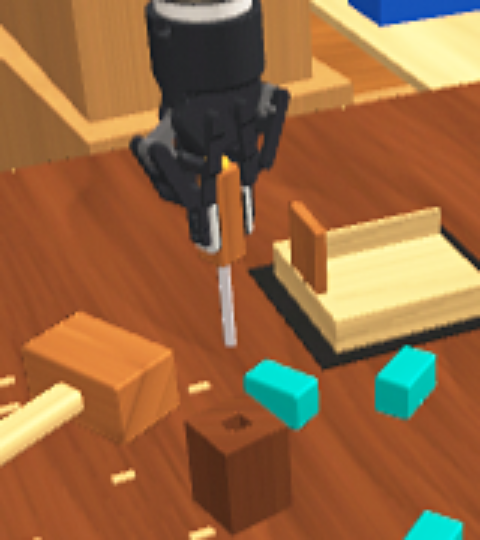

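```bash

python3 -m crank '[{"dp":[0.0733,0.0104,0],"delta_rot":[0,0,0],"fingers":-1},{"dp":[0.0733,0.0104,0],"delta_rot":[0,0,0],"fingers":-1},{"dp":[0.0733,0.0104,0],"delta_rot":[0,0,0],"fingers":-1},{"dp":[0.0733,0.0104,0],"delta_rot":[0,0,0],"fingers":-1},{"dp":[0.0733,0.0104,0],"delta_rot":[0,0,0],"fingers":-1},{"dp":[0.0733,0.0104,0],"delta_rot":[0,0,0],"fingers":-1},{"dp":[0.0733,0.0104,0],"delta_rot":[0,0,0],"fingers":-1},{"dp":[0.0733,0.0104,0],"delta_rot":[0,0,0],"fingers":-1},{"dp":[0.0733,0.0104,0],"delta_rot":[0,0,0],"fingers":-1},{"dp":[0,0,0],"delta_rot":[0,0,0],"fingers":-1},{"dp":[0,0,0],"delta_rot":[0,0,0],"fingers":-1}]'
python3 -m crank '[{"dp":[0,0,0.03],"delta_rot":[0,0,0],"fingers":-1},{"dp":[0,0,0.03],"delta_rot":[0,0,0],"fingers":-1},{"dp":[0,0,0],"delta_rot":[0,0,0],"fingers":-1},{"dp":[0,0,0],"delta_rot":[0,0,0],"fingers":-1},{"dp":[0,0,0],"delta_rot":[0,0,0],"fingers":-1}]'
python3 - <<'E'
from h import *
plan(617.4,299.5,256,25)
im,P,d=look("side")
q=P[(d>0)&(np.hypot(P[...,0]-.6175,P[...,1]-.299)<.03)&(P[...,2]>.122)&(P[...,2]<.2)]
for lo in np.arange(.12,.2,.02):
  w=q[(q[:,2]>lo)&(q[:,2]<lo+.02)]
  if len(w)>3: print(round(lo,2),len(w),np.round(w.mean(0)*1e3,1))
E
```

```text
t: 39.97
tcp_pos: [0.6163, 0.3007, 0.3264]
tool_rot: [0.535, 0.845, -0.001, -0.003]
force: [0.3, -0.5, -0.7]
finger_gap: 0.295
gripper_force: 55.2
t: 40.38
tcp_pos: [0.6187, 0.2976, 0.2987]
tool_rot: [0.537, 0.843, -0.0, -0.001]
force: [0.4, 0.5, -0.8]
finger_gap: 0.297
gripper_force: 55.2
turn [-0.0002, -0.0004, -0.0001] 1 [-0.0002, -0.0004, -0.0001] | shift [0.0046, -0.0007, 0.0854] 2 [0.0023, -0.0004, 0.0427]
0.12 8 [620.8 297.  136.6]
0.14 38 [621.4 297.6 149.4]
0.16 41 [621.  297.4 169.5]
0.18 40 [621.5 297.6 190.2]
```

```bash

python3 -m crank '[{"dp":[0.0044,-0.0024,0],"delta_rot":[0,0,0],"fingers":-1},{"dp":[0,0,0.03],"delta_rot":[0,0,0],"fingers":-1},{"dp":[0,0,0.03],"delta_rot":[0,0,0],"fingers":-1},{"dp":[0,0,0.02],"delta_rot":[0,0,0],"fingers":-1},{"dp":[0,0,0.01],"delta_rot":[0,0,0],"fingers":-1},{"dp":[0,0,0],"delta_rot":[0,0,0],"fingers":-1},{"dp":[0,0,0],"delta_rot":[0,0,0],"fingers":-1},{"dp":[0,0,0],"delta_rot":[0,0,0],"fingers":-1}]'
python3 -m crank '[{"dp":[0,0,0.006],"delta_rot":[0,0,0],"fingers":-1},{"dp":[0,0,0.004],"delta_rot":[0,0,0],"fingers":-1},{"dp":[0,0,0],"delta_rot":[0,0,0],"fingers":-1},{"dp":[0,0,0],"delta_rot":[0,0,0],"fingers":-1}]'
```

```text
t: 41.1
tcp_pos: [0.6166, 0.3003, 0.2549]
tool_rot: [0.537, 0.844, 0.001, -0.001]
force: [0.6, 0.2, -0.4]
finger_gap: 0.299
gripper_force: 55.2
t: 41.43
tcp_pos: [0.616, 0.3002, 0.2489]
tool_rot: [0.537, 0.844, 0.0, -0.001]
force: [-0.8, -0.1, 0.3]
finger_gap: 0.293
gripper_force: 55.2
```

```bash

python3 -m crank '[{"dp":[0,0,0.004],"delta_rot":[0,0,0],"fingers":-1},{"dp":[0,0,0.004],"delta_rot":[0,0,0],"fingers":-1},{"dp":[0,0,0],"delta_rot":[0,0,0],"fingers":-1}]'
python3 -m crank '[{"dp":[0,0,0.004],"delta_rot":[0,0,0],"fingers":-1},{"dp":[0,0,0],"delta_rot":[0,0,0],"fingers":-1}]'
python3 -m crank '[{"dp":[0,0,0.003],"delta_rot":[0,0,0],"fingers":-1},{"dp":[0,0,0],"delta_rot":[0,0,0],"fingers":-1}]'
```

```text
t: 41.68
tcp_pos: [0.6162, 0.3002, 0.2452]
tool_rot: [0.537, 0.844, 0.0, -0.001]
force: [-0.6, 0.3, 2.6]
finger_gap: 0.293
gripper_force: 55.5
t: 41.85
tcp_pos: [0.6162, 0.3002, 0.2432]
tool_rot: [0.537, 0.844, 0.001, -0.001]
force: [-0.1, 0.6, 3.4]
finger_gap: 0.297
gripper_force: 55.6
t: 42.02
tcp_pos: [0.6162, 0.3002, 0.2426]
tool_rot: [0.537, 0.844, 0.001, -0.001]
force: [-1.3, -0.4, 5.8]
finger_gap: 0.298
gripper_force: 56.0
```

```bash

python3 -m crank '[{"dp":[0,0,0.003],"delta_rot":[0,0,0],"fingers":-1},{"dp":[0,0,0.002],"delta_rot":[0,0,0],"fingers":-1},{"dp":[0,0,0],"delta_rot":[0,0,0],"fingers":-1}]'
python3 -m crank '[{"dp":[0,0,0],"delta_rot":[0,0,0],"fingers":-1},{"dp":[0,0,0],"delta_rot":[0,0,0],"fingers":-1},{"dp":[0,0,0],"delta_rot":[0,0,0],"fingers":-1},{"dp":[0,0,0],"delta_rot":[0,0,0],"fingers":-1}]'
```

```text
t: 42.27
tcp_pos: [0.6162, 0.3003, 0.2424]
tool_rot: [0.537, 0.844, 0.001, -0.001]
force: [-4.5, -1.3, 15.8]
finger_gap: 0.295
gripper_force: 57.3
t: 42.6
tcp_pos: [0.6162, 0.3002, 0.2424]
tool_rot: [0.537, 0.844, 0.001, -0.0]
force: [-3.9, -1.5, 15.4]
finger_gap: 0.297
gripper_force: 57.2
```

```bash

python3 -m crank '[{"dp":[0,0,0],"delta_rot":[0,0,0],"fingers":-1},{"dp":[0,0,-0.02],"delta_rot":[0,0,0],"fingers":-1},{"dp":[0,0,-0.04],"delta_rot":[0,0,0],"fingers":-1},{"dp":[0,0,-0.04],"delta_rot":[0,0,0],"fingers":-1},{"dp":[0,0,-0.04],"delta_rot":[0,0,0],"fingers":-1},{"dp":[0,0,-0.04],"delta_rot":[0,0,0],"fingers":-1},{"dp":[0,0,0],"delta_rot":[0,0,0],"fingers":-1},{"dp":[0,0,0],"delta_rot":[0,0,0],"fingers":-1}]'
python3 - <<'E'
from h import *
plan(715,-20,328,25)
im,P,d=look("top")
q=P[(d>0)&(np.abs(P[...,0]-.714)<.036)&(np.abs(P[...,1]+.022)<.036)&(np.abs(P[...,2]-.085)<.008)]
print("stand",cv2.minAreaRect((q[:,:2]*1e3).astype(np.float32)))
im,P,d=look("side")
q=P[(d>0)&(np.abs(P[...,0]-.714)<.04)&(np.abs(P[...,1]+.022)<.04)&(np.abs(P[...,2]-.085)<.004)]
print("stand",cv2.minAreaRect((q[:,:2]*1e3).astype(np.float32)))
E
```

```text
t: 43.27
tcp_pos: [0.6165, 0.3001, 0.3294]
tool_rot: [0.537, 0.844, 0.001, -0.001]
force: [-0.6, 0.1, -0.7]
finger_gap: 0.294
gripper_force: 55.3
turn [0.0002, -0.0003, 0.0001] 1 [0.0002, -0.0003, 0.0001] | shift [-0.6635, -0.092, 0.0028] 9 [-0.0737, -0.0102, 0.0003]
stand ((714.1390380859375, -22.15129852294922), (61.12627029418945, 60.20136642456055), 13.308571815490723)
stand ((714.615966796875, -22.07727813720703), (62.483341217041016, 63.393131256103516), 11.870335578918457)
```

```bash

python3 -m crank '[{"dp":[-0.0737,-0.0102,0],"delta_rot":[0,0,0],"fingers":-1},{"dp":[-0.0737,-0.0102,0],"delta_rot":[0,0,0],"fingers":-1},{"dp":[-0.0737,-0.0102,0],"delta_rot":[0,0,0],"fingers":-1},{"dp":[-0.0737,-0.0102,0],"delta_rot":[0,0,0],"fingers":-1},{"dp":[-0.0737,-0.0102,0],"delta_rot":[0,0,0],"fingers":-1},{"dp":[-0.0737,-0.0102,0],"delta_rot":[0,0,0],"fingers":-1},{"dp":[-0.0737,-0.0102,0],"delta_rot":[0,0,0],"fingers":-1},{"dp":[-0.0737,-0.0102,0],"delta_rot":[0,0,0],"fingers":-1},{"dp":[-0.0737,-0.0102,0],"delta_rot":[0,0,0],"fingers":-1},{"dp":[0,0,0],"delta_rot":[0,0,0],"fingers":-1},{"dp":[0,0,0],"delta_rot":[0,0,0],"fingers":-1}]'
python3 -m crank '[{"dp":[0,0,0.03],"delta_rot":[0,0,0],"fingers":-1},{"dp":[0,0,0.03],"delta_rot":[0,0,0],"fingers":-1},{"dp":[0,0,0.02],"delta_rot":[0,0,0],"fingers":-1},{"dp":[0,0,0],"delta_rot":[0,0,0],"fingers":-1},{"dp":[0,0,0],"delta_rot":[0,0,0],"fingers":-1},{"dp":[0,0,0],"delta_rot":[0,0,0],"fingers":-1}]'
python3 - <<'E'
from h import *
plan(714.8,-20.8,260,25)
im,P,d=look("side","s10")
q=P[(d>0)&(np.hypot(P[...,0]-.715,P[...,1]+.021)<.02)&(P[...,2]>.1)&(P[...,2]<.195)]
for lo in np.arange(.1,.2,.02):
  w=q[(q[:,2]>lo)&(q[:,2]<lo+.02)]
  if len(w)>3: print(round(lo,2),len(w),np.round(w.mean(0)*1e3,1))
E
```

```text
t: 44.28
tcp_pos: [0.7147, -0.0226, 0.3252]
tool_rot: [0.539, 0.842, -0.0, -0.003]
force: [0.3, 0.8, -0.4]
finger_gap: 0.302
gripper_force: 55.3
t: 44.78
tcp_pos: [0.7151, -0.019, 0.2885]
tool_rot: [0.537, 0.844, 0.0, -0.001]
force: [-0.4, 0.6, -0.4]
finger_gap: 0.301
gripper_force: 55.3
turn [-0.0001, -0.0003, 0.0003] 1 [-0.0001, -0.0003, 0.0003] | shift [-0.0029, -0.0021, 0.0571] 1 [-0.0029, -0.0021, 0.0571]
0.12 20 [716.7 -19.1 132.3]
0.14 29 [716.1 -18.3 150.2]
0.16 28 [716.5 -18.8 169.8]
0.18 20 [716.1 -18.4 186.2]
```

```bash

python3 -m crank '[{"dp":[-0.0033,-0.0015,0.03],"delta_rot":[0,0,0],"fingers":-1},{"dp":[0,0,0.03],"delta_rot":[0,0,0],"fingers":-1},{"dp":[0,0,0.02],"delta_rot":[0,0,0],"fingers":-1},{"dp":[0,0,0.02],"delta_rot":[0,0,0],"fingers":-1},{"dp":[0,0,0.02],"delta_rot":[0,0,0],"fingers":-1},{"dp":[0,0,0],"delta_rot":[0,0,0],"fingers":-1},{"dp":[0,0,0],"delta_rot":[0,0,0],"fingers":-1}]'
```

```text
t: 45.42
tcp_pos: [0.7147, -0.0215, 0.2276]
tool_rot: [0.537, 0.844, 0.0, -0.002]
force: [-0.2, 0.5, 0.1]
finger_gap: 0.298
gripper_force: 55.3
```

In the hole without force; lower the rest (to TCP z about 0.174).

```bash

python3 -m crank '[{"dp":[0,0,0.03],"delta_rot":[0,0,0],"fingers":-1},{"dp":[0,0,0.03],"delta_rot":[0,0,0],"fingers":-1},{"dp":[0,0,0.025],"delta_rot":[0,0,0],"fingers":-1},{"dp":[0,0,0.015],"delta_rot":[0,0,0],"fingers":-1},{"dp":[0,0,0.005],"delta_rot":[0,0,0],"fingers":-1},{"dp":[0,0,0],"delta_rot":[0,0,0],"fingers":-1},{"dp":[0,0,0],"delta_rot":[0,0,0],"fingers":-1},{"dp":[0,0,0],"delta_rot":[0,0,0],"fingers":-1}]'
```

```text
t: 46.08
tcp_pos: [0.7154, -0.0215, 0.1768]
tool_rot: [0.537, 0.844, 0.001, -0.0]
force: [-1.2, 0.4, -0.1]
finger_gap: 0.297
gripper_force: 55.3
```

```bash

python3 -m crank '[{"dp":[0,0,0.004],"delta_rot":[0,0,0],"fingers":-1},{"dp":[0,0,0.002],"delta_rot":[0,0,0],"fingers":-1},{"dp":[0,0,0],"delta_rot":[0,0,0],"fingers":-1}]'
python3 -m crank '[{"dp":[0,0,0],"delta_rot":[0,0,0],"fingers":1},{"dp":[0,0,0],"delta_rot":[0,0,0],"fingers":1},{"dp":[0,0,0],"delta_rot":[0,0,0],"fingers":1},{"dp":[0,0,0],"delta_rot":[0,0,0],"fingers":1},{"dp":[0,0,0],"delta_rot":[0,0,0],"fingers":1},{"dp":[0,0,0],"delta_rot":[0,0,0],"fingers":1},{"dp":[0,0,-0.04],"delta_rot":[0,0,0],"fingers":1},{"dp":[0,0,-0.07],"delta_rot":[0,0,0],"fingers":1},{"dp":[0,0,-0.07],"delta_rot":[0,0,0],"fingers":1},{"dp":[0,0,-0.07],"delta_rot":[0,0,0],"fingers":1},{"dp":[0,0,-0.07],"delta_rot":[0,0,0],"fingers":1},{"dp":[0,0,0],"delta_rot":[0,0,0],"fingers":1}]'
python3 -m crank '[{"dp":[0,0,-0.05],"delta_rot":[0,0,0],"fingers":1},{"dp":[0,0,0],"delta_rot":[0,0,0],"fingers":1},{"dp":[0,0,0],"delta_rot":[0,0,0],"fingers":1}]'
python3 - <<'E'
from h import *
im,P,d=look("side","s11")
E
```

```text
t: 46.33
tcp_pos: [0.7152, -0.0215, 0.1737]
tool_rot: [0.537, 0.844, 0.001, -0.0]
force: [0.1, -0.3, 2.8]
finger_gap: 0.298
gripper_force: 55.7
t: 47.33
tcp_pos: [0.7183, -0.0221, 0.3425]
tool_rot: [0.537, 0.844, 0.003, 0.007]
force: [0.4, -0.5, 1.4]
finger_gap: 1.0
gripper_force: 0.0
t: 47.58
tcp_pos: [0.7156, -0.0218, 0.359]
tool_rot: [0.537, 0.844, 0.001, 0.0]
force: [1.1, 0.9, -0.6]
finger_gap: 0.998
gripper_force: 0.0
```

View pics/s11.png

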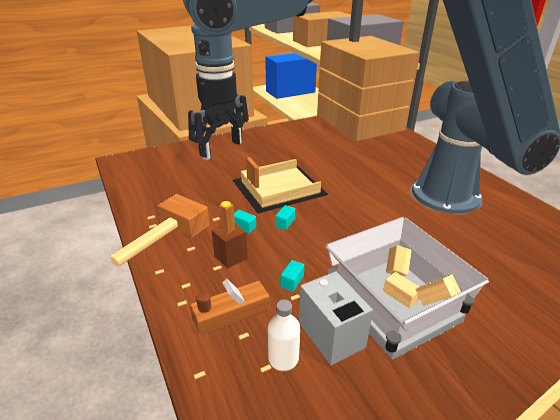

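The picture shows the scriber upright in its stand (227,218) and the empty scoop flat on its mat (283,182). All three blanks are in the hopper, at (398,260), (402,287) and (438,290), and the bystanders haven't moved.

```bash
python3 -c '
from station import manip
print(manip.sign_off())'
```

```text
the job is handed in; nothing more can be done
None
```

The job is done and handed in: all three blanks present (a, c, d) are in the hopper, one of them leaning against a wall but below the rim; the empty scoop is flat on its mat, the start button was pushed to its stop and held about half a second, and the scriber is back in its stand.

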